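# Zero the gauge and hold the oblong specimen over its window

### The job

Swing the sprung reference arm on the white gauge over the window to its stop, then let it return fully to its parked position. Then take the oblong specimen from the tray by its stem, carry it over the top of the dust screen without bumping that, and finish holding it in the gripper upright about 10 mm above the window, centred, its long side along the window's. Nothing may touch the window, the specimen must not bump the gauge, and the other specimens and loose things stay where they are.

Things in the scene. Friction and masses are not known exactly. Their poses are not given: they have to be found in the camera images.
- oblong: The specimen to use: a black resin block 58 x 28 x 14 mm with an upright aluminium grip stem on its top centre, 24 mm (along the block's long side) x 16 mm (across) x 40 mm tall, so 54 mm tall in all; about 0.12 kg. Origin: centre of the underside. x along the 58 mm side, y along the 28 mm side, z up along the stem. The fingers take the stem best across its 16 mm (y).
- square: Specimen to leave alone: the same stem on a black block 36 x 36 x 14 mm. Origin: centre of the underside.
- round: Specimen to leave alone: the same stem on a black disc 38 mm across, 14 mm thick. Origin: centre of the underside.
- tray: White tray 130 x 300 x 12 mm, fixed to the bench, floor and rim 5 mm thick; the three specimens stand in it in a row along its y (300 mm) about 90 mm apart, in any order. Origin: centre of its underside, on the bench.
- screen: Dust screen between tray and gauge, fixed: a blue-tinted clear pane in a black frame 340 mm long (its x), 130 mm high, 12 mm thick (its y); feet 60 mm wide, 8 mm high. Origin: centre of its foot on the bench.
- sensor: The gauge, fixed: a white housing 170 mm (its x) x 210 mm (its y), top 50 mm above the bench, carrying the window and the reference arm. Origin: on the bench straight below the window's centre; the housing reaches from -85 to 85 mm in x and from -65 to 145 mm in y.
- window: The gauge's window: an oblong plate 70 x 40 mm on the gauge, green glass in a black frame, its top 56 mm above the bench. Origin: centre of its top face; x along its 70 mm side (the gauge's y), y along its 40 mm side, z up.
- ref_pivot (a point): Point on the upright pivot axis of the reference arm, 64 mm above the bench (the arm's underside); on the gauge, 100 mm along the gauge's +y from the window's centre. Its axes are the gauge's. The pivot's hub is 26 mm across, its top 74 mm above the bench.
- ref_post (a point): Top centre of the arm's handle: an upright round steel post 12 mm across, standing on the arm 65 mm from the pivot axis, from 70 to 116 mm above the bench. It moves with the arm; push it sideways or pinch it.
- ref_arm (a joint): Reference arm's angle: flat bar 16 mm wide, 6 thick, a 40 mm disc 100 mm from the pivot. 0 = parked, pointing from the pivot along the gauge's -x turned 10 degrees towards its -y; grows anticlockwise from above to 1.4 rad, the stop: arm along the gauge's -y, disc 8 mm over the window's centre. A spring returns it: about 1.2 N at the post when parked, 4.5 N at the stop.
- bottle: White bottle 52 mm across, 140 mm tall, loose bystander at the far side. Origin: underside centre.
- jar: Amber jar 60 mm across, 60 mm tall, loose bystander at the far side. Origin: underside centre.
- mouse: Black computer mouse 100 x 60 x 32 mm, loose bystander left of the gauge. Origin: underside centre.
- driver: Screwdriver lying beyond the tray, loose bystander. Origin: on its underside.
- block_case: Small wooden case 70 x 100 x 30 mm, loose bystander beyond the gauge. Origin: underside centre.
Mind the look-alikes: they are no part of the job. Leave any blue or pink look-alike of the oblong alone.

How it is judged:
By the outcome, as a careful person would: the job done as asked, in the order asked, and still so for the second after the job is handed in, while the arm keeps its last pose, push and grip.
It also fails if it takes over 64 s, if anything falls off the work surface, if the arm or the gripper's body presses on something with over 40 N, if the wrist force passes 120 N, or if a joint passes its speed limit or range.

### The arm

A 6-joint arm with a two-finger parallel gripper is mounted at the origin on the work surface. World frame = base frame: x ahead of the robot, y to its left, z up, the work surface at z = 0. Lengths are in m, angles in rad, forces in N, time in s.
With the tool pointing down it reaches from about 0.25 to 0.8 m from the base axis. Payload 8.5 kg.
Tool frame: the origin (TCP) lies at the very end of the fingers, on their centre line; the grasp point (between the pads) lies 19 mm behind it; x points along the fingers, z is the direction in which the jaws open and shut, and the axes are right-handed (so a half turn about x gives the same grasp; the last joint's range is limited). The gripper opens to 85 mm and grips with 20 to 120 N. Pads are 22 mm wide; open, the fingers measure 114 mm over their backs; the gripper's body (76 mm by 85 mm) begins 54 mm behind the grasp point. The pads swing forward as they close: fully open they stand 13 mm farther back than shut.
Start: joints at [1.342, 0.238, -0.013, 1.319, 0, 1.571], TCP at [0.119, 0.511, 0.196] pointing down, gripper open.
Joint ranges: [-2.66, 2.66], [-1.03, 1.9], [-1.14, 1.46], [-1.82, 2.27], [-1.45, 1.34], [-3.14, 3.14]. Speed limits (rad/s): [2.22, 2.22, 2.79, 3.14, 3.14, 3.14].

### API

Orientations are given as a rotation vector (axis times angle).
In Python, from cell import * gives the robot as it stands.
- The arm moves only by the tool step_arm, never from a script. Its arguments are lists of equal length, an entry for each row: "travel": the shift along the tool's x, y, z in mm, a list of three; "twist": the turn, a rotation vector about the tool's x, y, z in degrees, a list of three. In form: {"travel": [[dx, dy, dz], ...], "twist": [[wx, wy, wz], ...]}. A call has 1 to 20 rows; each row is the pose to reach, as a shift and turn from the pose commanded when the call began, along the tool's axes at that moment; what a row does not reach only later rows make up. A row lasts 1/12 s, in which the tool goes at most 41.7 mm and 7.16 degrees, less where a joint would pass 70% of its speed; a pose out of reach is approached as far as the arm can. A call with a gripper value outside its range is refused whole. "fingers" is the opening, from 0 (shut) to 1 (fully open), set as the call begins (left out, the last holds). The fingers move at their own pace and stop on an object; "force" is the grip in N (left out, the last holds). Time passes only in rows, so rows that repeat a pose let the fingers close. It gives the time, the measured TCP pose, the force and the opening at its end, in the units of the state.
- get_state(): the state, without advancing time (a new reading comes with each control period).
- read_camera(name): name is "scene" or "side" or "wrist"; returns a dict with "color" (400x640x3 uint8, red, green, blue), "camera_matrix" (3x3 intrinsics, pixels), "rvec" (rotation vector, rad) and "tvec" (3), from world to camera coordinates, as OpenCV has them; the wrist camera has in their place "T_tool_cam" (4x4, takes a point from camera to tool coordinates, whose origin is the TCP and whose axes are the tool frame's). Camera axes: x right, y down, z forward; pixel columns grow to the right and rows downward; lengths in m; the calibration is good to about 2 mm. A picture is of the moment at which its call begins: read the wrist's pose just before it. There is no depth.
- sign_off(): hands the job in, once; it reports no verdict.
The state is a dict: "clock": time; "qpos": joint angles; "dq": joint speeds; "tau": joint torques, N m; "ee_pos": TCP position; "eef_rot": TCP orientation; "wrist_force": force on the tool from outside, world axes, zero at the start; "wrist_torque": the same for the moment, N m; "width": finger opening in m.
Only numpy, scipy, OpenCV 4.12 (cv2) and the standard library are available. Lean on these libraries where they do the work, as an engineer would, in place of code of your own. Each camera call takes 0.05 s, during which the arm holds its last target.

## Working session

There is one attempt and no reset: what is moved stays moved. The work goes in short steps, Python scripts to look and compute and a tool call to move; the robot and the scene stay as the last step left them, time stands still between calls to the robot, and variables do not carry over. Pictures are saved under pics/ and viewed, and the job is handed in when it is done.

Besides the shell and the picture viewer there is one more tool, called after "Call:" by a JSON object that holds its "api" and its "payload". step_arm: Moves the arm, as the interface text tells. Its arguments: {"type":"object","properties":{"travel":{"type":"array","items":{"type":"array","items":{"type":"number"}}},"twist":{"type":"array","items":{"type":"array","items":{"type":"number"}}},"fingers":{"type":"number"},"force":{"type":"number"}},"required":["travel","twist"]}

```bash
ls; mkdir -p pics; python3 - <<'E'
from cell import *
import cv2,pickle
s=get_state();print({k:(v if not hasattr(v,'round') else v) for k,v in s.items()})
d={}
for n in ("scene","side","wrist"):
    c=read_camera(n);d[n]=c
    cv2.imwrite(f"pics/{n}0.png",c["color"][:,:,::-1])
    print(n,{k:v for k,v in c.items() if k!="color"})
d["state"]=s
pickle.dump(d,open("d0.pkl","wb"))
E
```

```text
pics
{'clock': 0.0, 'qpos': array([ 1.34201059e+00,  2.38752581e-01, -1.42480516e-02,  1.31916680e+00,
       -2.61602246e-05,  1.57078765e+00]), 'dq': array([-0.00082738, -0.00179386, -0.00147537, -0.00117451, -0.0001405 ,
        0.00105596]), 'tau': array([ 1.09867494e-05, -5.38780046e+01,  3.46437979e+01,  1.85505662e-02,
        2.04042180e-04, -6.23693044e-07]), 'ee_pos': array([0.11897471, 0.51088226, 0.19549485]), 'eef_rot': array([-1.0399207 ,  1.30985553,  1.03846163]), 'wrist_force': array([ 0.58743012, -0.23297875, -0.05337842]), 'wrist_torque': array([-0.01779544,  0.0597256 , -0.04533155]), 'width': 0.08532018352950597}
scene {'camera_matrix': array([[495.3708094 ,   0.        , 328.70611959],
       [  0.        , 495.3708094 , 193.08790873],
       [  0.        ,   0.        ,   1.        ]]), 'rvec': array([ 1.69529797,  2.12184365, -0.59944143]), 'tvec': array([ 0.04797605, -0.429817  ,  2.03411555])}
side {'camera_matrix': array([[422.59296643,   0.        , 317.50688238],
       [  0.        , 422.59296643, 201.45937733],
       [  0.        ,   0.        ,   1.        ]]), 'rvec': array([ 2.22143108, -0.69963084,  0.28285055]), 'tvec': array([-0.43152703,  0.33447737,  0.86752533])}
wrist {'camera_matrix': array([[313.81686164,   0.        , 320.65917038],
       [  0.        , 313.81686164, 203.11741052],
       [  0.        ,   0.        ,   1.        ]]), 'T_tool_cam': array([[ 9.77468285e-04, -2.95124180e-01,  9.55458405e-01,
        -1.77122741e-01],
       [-1.08142801e-03, -9.55458614e-01, -2.95123139e-01,
         7.58954983e-02],
       [ 9.99998938e-01, -7.44785972e-04, -1.25308605e-03,
        -7.06980638e-05],
       [ 0.00000000e+00,  0.00000000e+00,  0.00000000e+00,
         1.00000000e+00]])}
```

View pics/scene0.png

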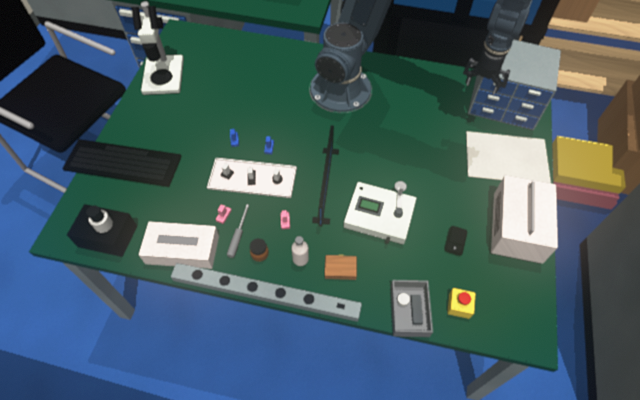

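View pics/side0.png

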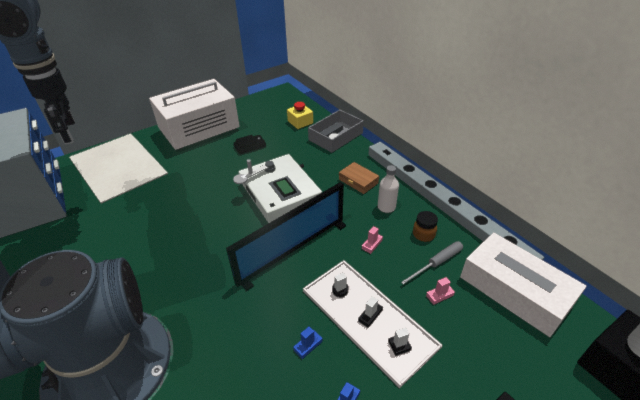

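View pics/wrist0.png

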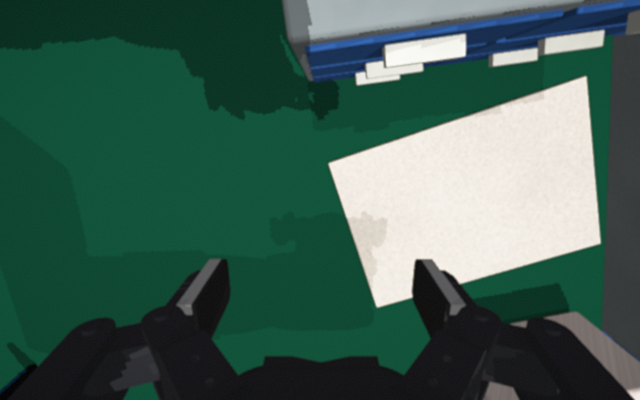

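The scene shows the gauge around (380,212), the screen around (325,175) and the tray around (250,178). The arm is parked at upper right of the picture. I'll zoom in next.

```bash
python3 - <<'E'
import cv2
a=cv2.imread("pics/scene0.png");b=cv2.imread("pics/side0.png")
cv2.imwrite("pics/z1.png",cv2.resize(a[160:250,335:430],None,fx=6,fy=6,interpolation=cv2.INTER_CUBIC))
cv2.imwrite("pics/z2.png",cv2.resize(a[150:205,200:305],None,fx=7,fy=7,interpolation=cv2.INTER_CUBIC))
cv2.imwrite("pics/z3.png",cv2.resize(b[140:230,220:350],None,fx=6,fy=6,interpolation=cv2.INTER_CUBIC))
cv2.imwrite("pics/z4.png",cv2.resize(b[255:385,295:445],None,fx=4,fy=4,interpolation=cv2.INTER_CUBIC))
E
```

```text
(no output)
```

View pics/z1.png

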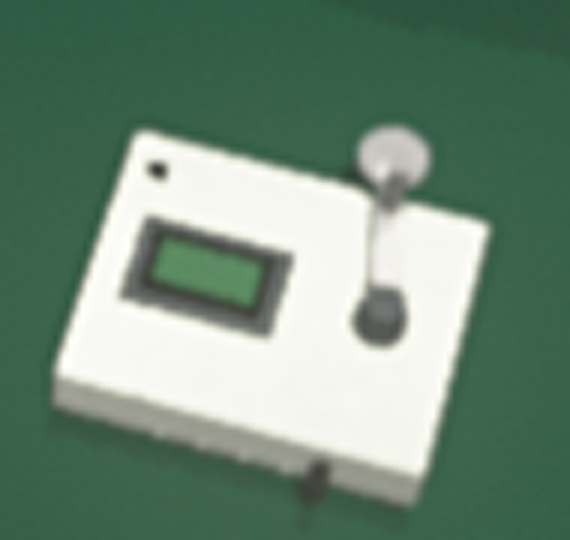

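View pics/z2.png

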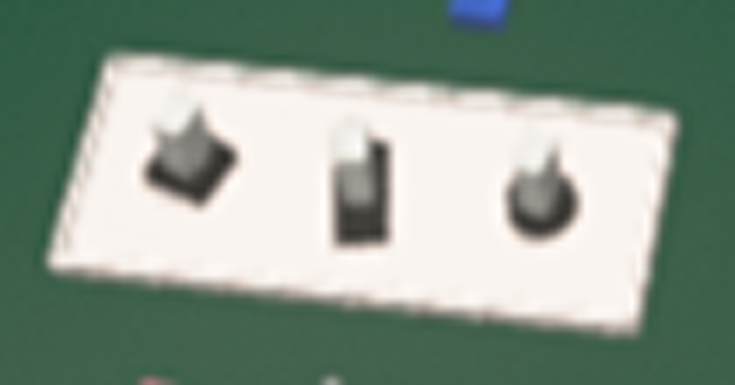

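View pics/z3.png

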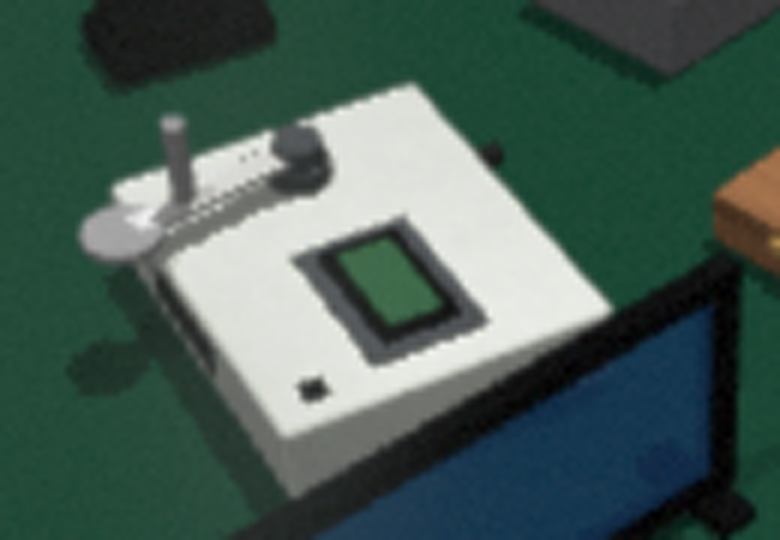

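View pics/z4.png

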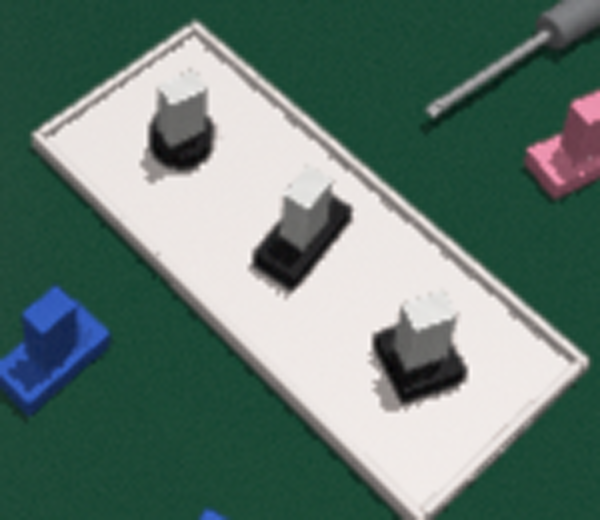

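```bash
cat > h.py <<'E'
import numpy as np,cv2,pickle
from scipy.optimize import least_squares
from scipy.spatial.transform import Rotation as R
def proj(c,P):
    return cv2.projectPoints(np.array(P,float).reshape(-1,1,3),c["rvec"],c["tvec"],c["camera_matrix"],None)[0].reshape(-1,2)
def wristcam(c,s):
    T=np.eye(4);T[:3,:3]=R.from_rotvec(s["eef_rot"]).as_matrix();T[:3,3]=s["ee_pos"]
    W=np.linalg.inv(T@c["T_tool_cam"])
    c=dict(c);c["rvec"]=R.from_matrix(W[:3,:3]).as_rotvec();c["tvec"]=W[:3,3];return c
def bp(c,uv,z):
    Rm=R.from_rotvec(c["rvec"]).as_matrix();C=-Rm.T@c["tvec"]
    d=Rm.T@np.linalg.inv(c["camera_matrix"])@np.array([uv[0],uv[1],1.])
    return C+d*(z-C[2])/d[2]
def loc(p,P):
    x,y,a=p;P=np.array(P,float).reshape(-1,3);c,s=np.cos(a),np.sin(a)
    return np.c_[x+c*P[:,0]-s*P[:,1],y+s*P[:,0]+c*P[:,1],P[:,2]]
def fit(obs,p0):
    f=lambda p:np.concatenate([(proj(c,loc(p,P))-np.array(uv)).ravel() for c,P,uv in obs])
    r=least_squares(f,p0);return r.x,f(r.x).reshape(-1,2)
E
python3 - <<'E'
from h import *
d=pickle.load(open("d0.pkl","rb"));sc,sd=d["scene"],d["side"]
z=lambda pts,ox,oy,f:(np.array(pts,float)+.5)/f-.5+[ox,oy]
G=np.array([[-85,-65,50],[-85,145,50],[85,145,50],[85,-65,50]])/1e3
a=z([(140,128),(490,225),(425,476),(58,375)],335,160,6);b=z([(115,188),(412,83),(612,310),(288,437)],220,140,6)
for u,v in zip(a,b):print(bp(sc,u,.05).round(4),bp(sd,v,.05).round(4))
for o in ([(sc,G,a)],[(sd,G,b)],[(sc,G,a),(sd,G,b)]):
    p,r=fit(o,[.5,-.1,0]);print("gauge",p.round(4),np.degrees(p[2]).round(2),abs(r).max().round(2))
g=p
Wc=z([(148,215),(293,252),(270,335),(120,298)],335,160,6)
print("window outer",[np.linalg.inv([[np.cos(g[2]),-np.sin(g[2])],[np.sin(g[2]),np.cos(g[2])]])@(bp(sc,u,.056)[:2]-g[:2]) for u in Wc])
print("post",bp(sc,z([(402,178)],335,160,6)[0],.116),bp(sd,z([(173,122)],220,140,6)[0],.116),loc(g,[[0,.1,0]])+0)
t=np.radians(10);print("post pred",loc(g,[[-.065*np.cos(t),.1-.065*np.sin(t),.116]]))
# tray
T=z([(108,52),(678,112),(638,335),(48,265)],200,150,7);print("tray sc",[bp(sc,u,.012).round(3) for u in T])
T=z([(195,22),(588,362),(425,518),(33,137)],295,255,4);print("tray sd",[bp(sd,u,.012).round(3) for u in T])
# oblong stem top
print("stem",bp(sd,z([(308,187)],295,255,4)[0],.059),bp(sc,z([(352,135)],200,150,7)[0],.059))
print("block top corners",[bp(sd,u,.019).round(4) for u in z([(252,262),(290,284),(351,212)],295,255,4)])
# screen
s=np.array([(231,247),(343,186)]);print("screen top side",[bp(sd,u,.13).round(3) for u in s]);
E
```

```text
[0.4656 0.158  0.05  ] [0.4872 0.3575 0.05  ]
[0.4858 0.3656 0.05  ] [0.6522 0.346  0.05  ]
[0.6537 0.3511 0.05  ] [0.6341 0.139  0.05  ]
[0.6372 0.1443 0.05  ] [0.4693 0.1526 0.05  ]
gauge [ 0.5571  0.2149 -0.0857] -4.91 0.37
gauge [ 0.5232  0.2483 -1.5777] -90.4 8.87
gauge [ 0.5304  0.2297 -0.8609] -49.33 29.83
window outer [array([ 0.04016444, -0.0388118 ]), array([-0.02022025,  0.02065158]), array([0.01941308, 0.06079432]), array([0.08150042, 0.00134005])]
post [0.50961009 0.30894748 0.116     ] [0.501608   0.30517524 0.116     ] [[0.60622283 0.29482752 0.        ]]
post pred [[0.55594293 0.33602135 0.116     ]]
tray sc [array([ 0.455, -0.377,  0.012]), array([ 0.425, -0.076,  0.012]), array([ 0.562, -0.061,  0.012]), array([ 0.589, -0.362,  0.012])]
tray sd [array([ 0.554, -0.068,  0.012]), array([ 0.584, -0.366,  0.012]), array([ 0.459, -0.378,  0.012]), array([ 0.426, -0.083,  0.012])]
stem [ 0.51100067 -0.22353167  0.059     ] [ 0.50758698 -0.22138381  0.059     ]
block top corners [array([ 0.4755, -0.2234,  0.019 ]), array([ 0.4838, -0.2455,  0.019 ]), array([ 0.5396, -0.2303,  0.019 ])]
screen top side [array([0.315, 0.027, 0.13 ]), array([0.638, 0.048, 0.13 ])]
```

```bash
python3 - <<'E'
from h import *
d=pickle.load(open("d0.pkl","rb"));sc,sd=d["scene"],d["side"]
z=lambda pts,ox,oy,f:(np.array(pts,float)+.5)/f-.5+[ox,oy]
G=np.array([[-85,-65,50],[-85,145,50],[85,145,50],[85,-65,50]])/1e3
a=z([(140,128),(490,225),(425,476),(58,375)],335,160,6);b=z([(288,437),(115,188),(412,83),(612,310)],220,140,6)
for o in ([(sc,G,a)],[(sd,G,b)],[(sc,G,a),(sd,G,b)]):
    p,r=fit(o,[.5,.2,0]);print("gauge",p.round(4),np.degrees(p[2]).round(2),abs(r).max().round(2))
t=np.radians(10);print("pivot/post pred",loc(p,[[0,.1,.07],[-.065*np.cos(t),.1-.065*np.sin(t),.116],[0,.035,.116]]))
print(R.from_rotvec(d["state"]["eef_rot"]).as_matrix().round(3))
E
```

```text
gauge [ 0.5571  0.2149 -0.0857] -4.91 0.37
gauge [ 0.5577  0.2095 -0.0842] -4.83 1.18
gauge [ 0.558   0.2127 -0.0845] -4.84 1.55
pivot/post pred [[0.56644399 0.31231609 0.07      ]
 [0.50170726 0.30647182 0.116     ]
 [0.56095806 0.247548   0.116     ]]
[[-0.    -0.974  0.227]
 [-0.001  0.227  0.974]
 [-1.    -0.    -0.001]]
```

Call:
{"api": "step_arm", "payload": {"travel": [[-10,-60,-20],[-20,-95,-30],[-28,-130,-40],[-35,-165,-51],[-42,-200,-62],[-50,-235,-73],[-55,-270,-84],[-55,-305,-94],[-55,-340,-105],[-55,-375,-116],[-55,-410,-127],[-55,-440,-136],[-55,-455,-141],[-55,-455,-141],[-55,-455,-141]], "twist": [[0,0,0],[-2,0,0],[-4,0,0],[-6,0,0],[-8,0,0],[-10,0,0],[-12,0,0],[-14,0,0],[-16,0,0],[-18,0,0],[-18,0,0],[-18,0,0],[-18,0,0],[-18,0,0],[-18,0,0]], "fingers": 0.4}}

```text
clock: 1.4
ee_pos: [0.5303, 0.2703, 0.2505]
eef_rot: [-1.27, 1.17, 1.271]
wrist_force: [-0.8, 0.1, -0.1]
width: 0.0344
```

```bash
cat > look.py <<'E'
import sys
from cell import *
from h import *
s=get_state();c=read_camera("wrist");pickle.dump((s,c),open(sys.argv[1]+".pkl","wb"))
cv2.imwrite("pics/"+sys.argv[1]+".png",c["color"][:,:,::-1])
print(s["clock"],s["ee_pos"].round(4),s["qpos"].round(2),s["width"],s["wrist_force"].round(2))
print(R.from_rotvec(s["eef_rot"]).as_matrix().round(3))
E
python3 look.py w1
```

```text
1.4 [0.5303 0.2703 0.2505] [0.47 0.35 0.29 1.51 0.   0.39] 0.03436338651389242 [-0.81  0.11 -0.06]
[[-0.001 -0.996 -0.084]
 [-0.    -0.084  0.996]
 [-1.     0.001 -0.   ]]
```

View pics/w1.png

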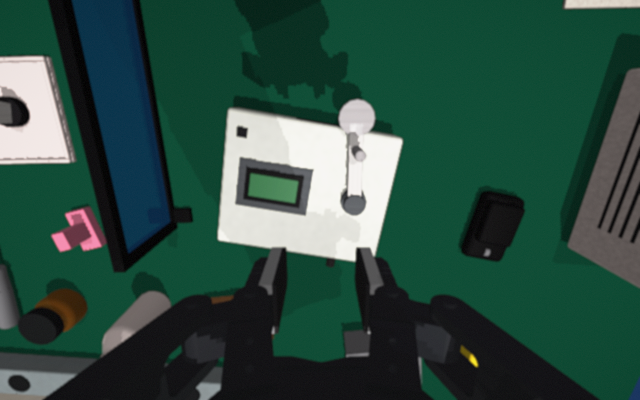

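```bash
python3 - <<'E'
import cv2
a=cv2.imread("pics/w1.png")
cv2.imwrite("pics/w1z.png",cv2.resize(a[90:270,210:410],None,fx=3.5,fy=3.3,interpolation=cv2.INTER_CUBIC)[:594])
E
```

```text
(no output)
```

View pics/w1z.png

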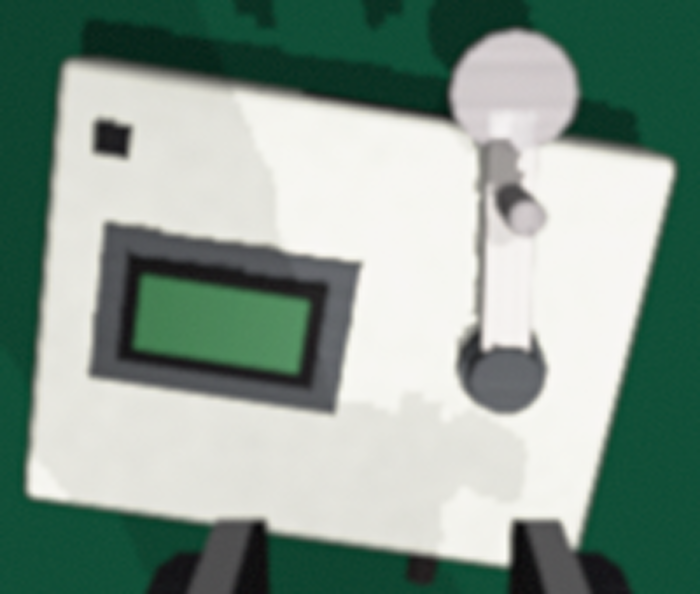

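```bash
python3 - <<'E'
from h import *
s,c=pickle.load(open("w1.pkl","rb"));c=wristcam(c,s)
z=lambda pts:(np.array(pts,float)+.5)/[3.5,3.3]-.5+[210,90]
G=np.array([[-85,-65,50],[-85,145,50],[85,-65,50]])/1e3
g,r=fit([(c,G,z([(64,60),(676,158),(28,497)]))],[.55,.21,-.08]);print("gauge",g,np.degrees(g[2]),r.round(2).tolist())
Ri=np.array([[np.cos(g[2]),np.sin(g[2])],[-np.sin(g[2]),np.cos(g[2])]])
L=lambda uv,zz:(Ri@(bp(c,uv,zz)[:2]-g[:2])*1e3).round(1)
print("gray@50-56",[L(u,.056) for u in z([(105,222),(360,262),(335,412),(90,376)])])
print("black@56",[L(u,.056) for u in z([(127,252),(328,284),(310,388),(118,357)])])
print("green@56",[L(u,.056) for u in z([(140,273),(314,300),(303,376),(132,347)])])
print("post",L(z([(525,217)])[0],.116),"hub",L(z([(506,378)])[0],.074),"disc",L(z([(514,90)])[0],.07), "pred",-64,88.7)
t=np.radians(10);print(loc(g,[[0,.1,.07],[-.065*np.cos(t),.1-.065*np.sin(t),.116],[0,.035,.116]]).round(4))
print("screen top edges",[bp(c,u,.13).round(3) for u in [(50,0),(118,268),(176,228)]])
print("bench",[bp(c,u,0).round(3) for u in [(130,320),(40,330),(80,230)]])
E
```

```text
gauge [ 0.55442422  0.21403677 -0.08108783] -4.645990523539162 [[-1.07, -0.56], [1.74, 0.01], [-0.71, 1.06]]
gray@50-56 [array([-31.4, -44. ]), array([-31.1,  43.4]), array([27.3, 43.6]), array([ 27.3, -44.2])]
black@56 [array([-21.8, -35.7]), array([-21.3,  33.8]), array([19.3, 33.4]), array([ 18.3, -35.1])]
green@56 [array([-14.8, -30.5]), array([-14.6,  29.9]), array([15. , 30.3]), array([ 13.6, -30.6])]
post [-63.9  87.2] hub [-1.2 98.5] disc [-99.1  82.1] pred -64 88.7
[[0.5625 0.3137 0.07  ]
 [0.4978 0.3076 0.116 ]
 [0.5573 0.2489 0.116 ]]
screen top edges [array([0.389, 0.033, 0.13 ]), array([0.636, 0.063, 0.13 ]), array([0.585, 0.127, 0.13 ])]
bench [array([ 0.808, -0.015,  0.   ]), array([ 0.839, -0.163,  0.   ]), array([ 0.656, -0.074,  0.   ])]
```

Call:
{"api": "step_arm", "payload": {"travel": [[0,20,25],[10,30,39],[40,30,39],[70,30,39],[90,30,39],[100,30,39],[105,30,39],[105,30,39],[105,30,39]], "twist": [[0,0,0],[0,0,0],[0,0,0],[0,0,0],[0,0,0],[0,0,0],[0,0,0],[0,0,0],[0,0,0]]}}

```text
clock: 2.2
ee_pos: [0.4972, 0.3077, 0.1473]
eef_rot: [-1.272, 1.166, 1.272]
wrist_force: [0.4, 0.0, 0.6]
width: 0.0343
```

```bash
python3 look.py w2
```

```text
2.2 [0.4972 0.3077 0.1473] [ 0.55  0.36  0.03  1.24 -0.    0.47] 0.034349242545221745 [0.44 0.   0.63]
[[ 0.001 -0.996 -0.086]
 [ 0.001 -0.086  0.996]
 [-1.    -0.001  0.001]]
```

View pics/w2.png

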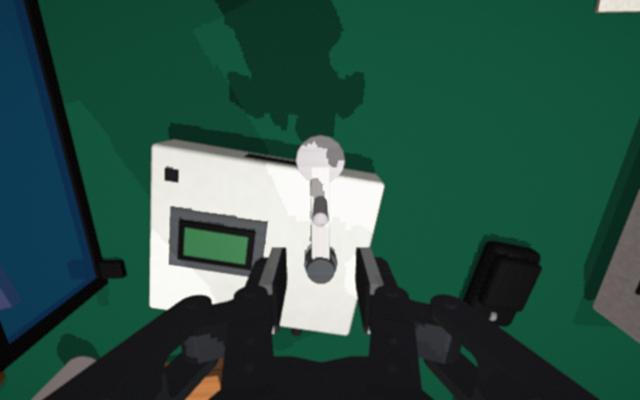

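```bash
python3 - <<'E'
from h import *
s,c=pickle.load(open("w2.pkl","rb"));c=wristcam(c,s)
print("post",bp(c,(320.5,219),.116), "tcp px",proj(c,[s["ee_pos"],s["ee_pos"]-[0,0,.031]]))
a=cv2.imread("pics/w2.png")
cv2.imwrite("pics/w2z.png",cv2.resize(a[130:350,140:400],None,fx=3,fy=2.7,interpolation=cv2.INTER_CUBIC))
E
```

```text
post [0.49740596 0.30740579 0.116     ] tcp px [[320.93985957 236.35815628]
 [320.90073702 218.88909109]]
```

View pics/w2z.png

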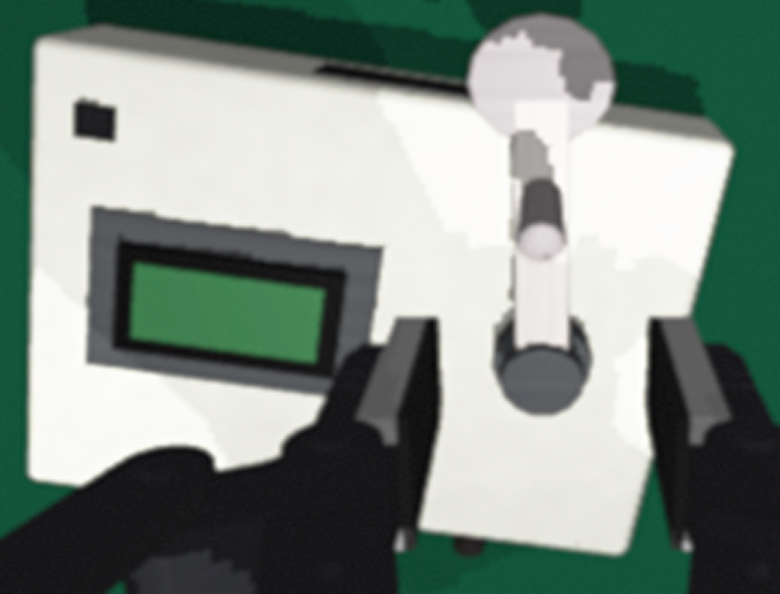

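```bash
python3 - <<'E'
from h import *
s1,c1=pickle.load(open("w1.pkl","rb"));c1=wristcam(c1,s1)
s,c=pickle.load(open("w2.pkl","rb"));c=wristcam(c,s)
z1=lambda pts:(np.array(pts,float)+.5)/[3.5,3.3]-.5+[210,90]
z=lambda pts:(np.array(pts,float)+.5)/[3,2.7]-.5+[140,130]
Wn=np.array([[-20,-35,56],[-20,35,56],[20,35,56],[20,-35,56]])/1e3
t=np.radians(10)
P=[-.065*np.cos(t),.1-.065*np.sin(t),.116];H=[0,.1,.074];D=[-.1*np.cos(t),.1-.1*np.sin(t),.07]
o1=(c1,np.r_[Wn,[H,P,D]],z1([(127,252),(328,284),(310,388),(118,357),(506,378),(525,217),(514,90)]))
o2=(c,np.r_[Wn[[0,1,3]],[H,P,D]],z([(119,239),(346,270),(114,348),(541,371),(541,240),(542,76)]))
for o in ([o1],[o2],[o1,o2]):
    g,r=fit(o,[.55,.21,-.08]);print(g.round(4),np.degrees(g[2]).round(2),r.round(1).tolist())
np.save("g.npy",g)
# plan arc: tool poses
piv=loc(g,[H])[0][:2];print("piv",piv,"post",loc(g,[P])[0])
E
```

```text
[ 0.5532  0.2129 -0.0871] -4.99 [[-0.4, 0.3], [0.0, 0.3], [0.3, -0.1], [-1.0, 0.1], [0.2, 0.5], [0.8, -0.6], [-0.0, -0.1]]
[ 0.5526  0.2137 -0.0803] -4.6 [[-1.0, 0.4], [0.1, 0.7], [-0.7, -0.7], [1.2, 2.5], [0.5, -1.5], [-0.2, -0.6]]
[ 0.5529  0.2134 -0.083 ] -4.76 [[-0.1, 0.1], [0.4, -0.1], [0.7, -0.4], [-0.6, 0.0], [0.7, -0.0], [1.1, -1.3], [0.1, -0.7], [-1.3, 0.5], [-0.2, 1.0], [-1.1, -0.7], [0.8, 3.0], [0.2, -0.9], [-0.4, -0.0]]
piv [0.56114938 0.31304457] post [0.49642136 0.30710458 0.116     ]
```

Call:
{"api": "step_arm", "payload": {"travel": [[25,0,0],[45,0,0],[58,0,0],[65,0,0],[67,0,0],[67,0,0],[67,0,0],[67,0,0],[67,0,0],[67,0,0]], "twist": [[0,0,0],[0,0,0],[0,0,0],[0,0,0],[0,0,0],[0,0,0],[0,0,0],[0,0,0],[0,0,0],[0,0,0]]}}

```text
clock: 3.08
ee_pos: [0.4973, 0.3072, 0.0797]
eef_rot: [-1.272, 1.167, 1.271]
wrist_force: [-0.6, 0.7, 0.5]
width: 0.0339
```

Call:
{"api": "step_arm", "payload": {"travel": [[0,0,0],[0,0,0],[0,0,0],[0,0,0]], "twist": [[0,0,0],[0,0,0],[0,0,0],[0,0,0]], "fingers": 0.25, "force": 20}}

```text
clock: 3.42
ee_pos: [0.497, 0.307, 0.0791]
eef_rot: [-1.272, 1.168, 1.272]
wrist_force: [0.4, 0.2, 0.9]
width: 0.021
```

```bash
python3 look.py w3
```

```text
3.4167 [0.497  0.307  0.0791] [ 0.55  0.4  -0.09  1.09 -0.    0.47] 0.020960796530765765 [0.4  0.17 0.89]
[[-0.    -0.996 -0.085]
 [-0.    -0.085  0.996]
 [-1.     0.    -0.   ]]
```

View pics/w3.png

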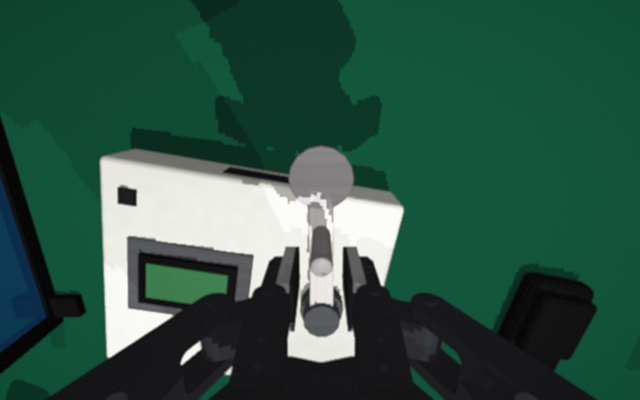

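The post (top at 321,266) sits centred between the fingers, with nothing touching it. Next I sweep the arc.

Call:
{"api": "step_arm", "payload": {"travel": [[0,-0.2,-5.7],[0,-1,-11.3],[0,-2.2,-16.8],[0,-3.9,-22.2],[0,-6.1,-27.5],[0,-8.7,-32.5],[0,-11.8,-37.3],[0,-15.2,-41.8],[0,-19,-46],[0,-23.2,-49.8],[0,-27.7,-53.2],[0,-32.5,-56.3],[0,-37.5,-58.9],[0,-42.8,-61.1],[0,-48.2,-62.8],[0,-53.7,-64],[0,-53.7,-64]], "twist": [[-5,0,0],[-10,0,0],[-15,0,0],[-20,0,0],[-25,0,0],[-30,0,0],[-35,0,0],[-40,0,0],[-45,0,0],[-50,0,0],[-55,0,0],[-60,0,0],[-65,0,0],[-70,0,0],[-75,0,0],[-80,0,0],[-80,0,0]]}}

```text
clock: 4.88
ee_pos: [0.5555, 0.2473, 0.0787]
eef_rot: [-2.176, 0.094, 2.18]
wrist_force: [-4.1, -1.7, 1.9]
width: 0.0214
```

```bash
python3 look.py w4
```

```text
4.8833 [0.5555 0.2473 0.0787] [ 0.42  0.44 -0.02  1.11  0.   -1.07] 0.02141753615773417 [-4.11 -1.75  1.87]
[[-0.002 -0.085 -0.996]
 [-0.001 -0.996  0.085]
 [-1.     0.001  0.002]]
```

View pics/w4.png

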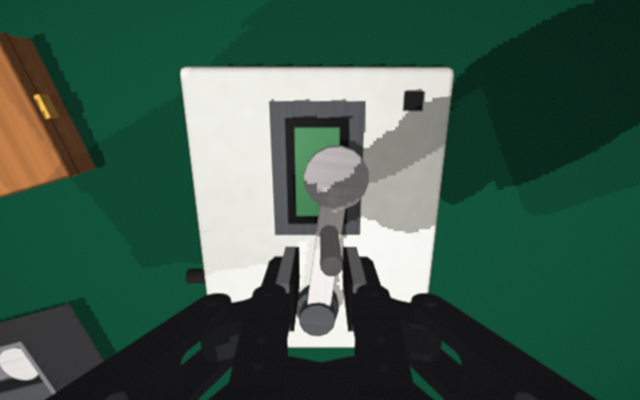

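Call:
{"api": "step_arm", "payload": {"travel": [[0,0,-2.3],[0,-0.2,-4.5],[0,-0.2,-4.5],[0,-0.2,-4.5]], "twist": [[-2,0,0],[-4,0,0],[-4,0,0],[-4,0,0]]}}

```text
clock: 5.27
ee_pos: [0.5592, 0.2471, 0.0788]
eef_rot: [-2.209, 0.026, 2.213]
wrist_force: [-4.8, -2.3, 2.3]
width: 0.0213
```

Call:
{"api": "step_arm", "payload": {"travel": [[0,0,-1.5],[0,0,-1.5],[0,0,-1.5]], "twist": [[0,0,0],[0,0,0],[0,0,0]]}}

```text
clock: 5.52
ee_pos: [0.5606, 0.2471, 0.0788]
eef_rot: [-2.208, 0.027, 2.213]
wrist_force: [-4.9, -3.2, 2.1]
width: 0.021
```

```bash
python3 look.py w5
```

```text
5.5167 [0.5606 0.2471 0.0788] [ 0.42  0.45 -0.01  1.12 -0.   -1.13] 0.021001831775566252 [-4.95 -3.17  2.06]
[[-0.002 -0.023 -1.   ]
 [-0.001 -1.     0.023]
 [-1.     0.001  0.002]]
```

View pics/w5.png

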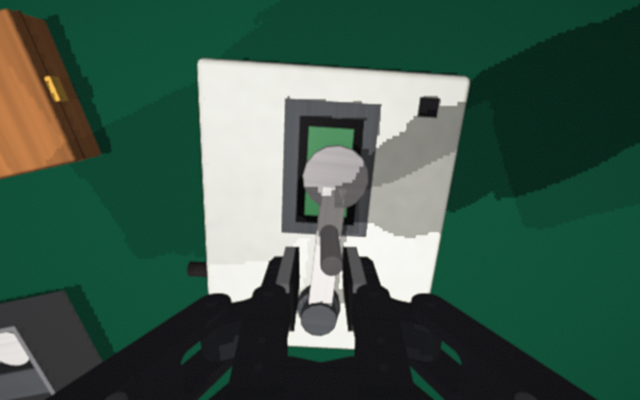

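Call:
{"api": "step_arm", "payload": {"travel": [[0,0,-1.5],[0,0,-1.5],[0,0,-1.5]], "twist": [[0,0,0],[0,0,0],[0,0,0]]}}

```text
clock: 5.82
ee_pos: [0.5621, 0.2469, 0.0788]
eef_rot: [-2.208, 0.027, 2.213]
wrist_force: [-5.3, -2.9, 1.1]
width: 0.0212
```

Call:
{"api": "step_arm", "payload": {"travel": [[0,0,-1.5],[0,0,-1.5],[0,0,-1.5]], "twist": [[0,0,0],[0,0,0],[0,0,0]]}}

```text
clock: 6.07
ee_pos: [0.5636, 0.2469, 0.0787]
eef_rot: [-2.208, 0.027, 2.213]
wrist_force: [-4.4, -3.2, 0.7]
width: 0.0214
```

Call:
{"api": "step_arm", "payload": {"travel": [[0,0,-1.5],[0,0,-1.5],[0,0,-1.5]], "twist": [[0,0,0],[0,0,0],[0,0,0]]}}

```text
clock: 6.32
ee_pos: [0.5641, 0.2468, 0.0786]
eef_rot: [-2.207, 0.027, 2.215]
wrist_force: [-8.3, -3.1, 3.2]
width: 0.0213
```

```bash
python3 look.py w6; python3 - <<'E'
from h import *
a=cv2.imread("pics/w6.png");cv2.imwrite("pics/w6z.png",cv2.resize(a[50:350,180:480],None,fx=2,fy=2,interpolation=cv2.INTER_CUBIC))
E
```

```text
6.3167 [0.5641 0.2468 0.0786] [ 0.41  0.45  0.    1.12  0.   -1.14] 0.021326258412322493 [-8.26 -3.09  3.22]
[[-0.004 -0.023 -1.   ]
 [-0.002 -1.     0.023]
 [-1.     0.002  0.004]]
```

View pics/w6z.png

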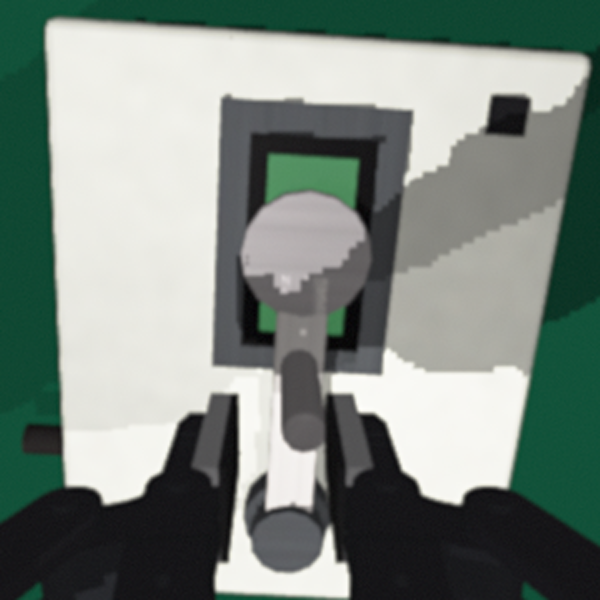

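Call:
{"api": "step_arm", "payload": {"travel": [[0,0,-1.5],[0,0,-1.5],[0,0,-1.5]], "twist": [[0,0,0],[0,0,0],[0,0,0]]}}

```text
clock: 6.62
ee_pos: [0.5645, 0.2467, 0.0785]
eef_rot: [-2.205, 0.027, 2.217]
wrist_force: [-13.0, -3.2, 5.1]
width: 0.0214
```

```bash
python3 - <<'E'
from h import *
s,c=pickle.load(open("w6.pkl","rb"));c=wristcam(c,s);g=np.load("g.npy")
Ri=np.array([[np.cos(g[2]),np.sin(g[2])],[-np.sin(g[2]),np.cos(g[2])]])
z=lambda u:(np.array(u)+.5)/2-.5+[180,50]
for n,u,h,P in (("post",(305,430),.116,[0,35]),("disc",(306,253),.07,[0,0]),("hub",(288,535),.074,[0,100])):
    print(n,(Ri@(bp(c,z(u),h)[:2]-g[:2])*1e3).round(1),P)
for u in [(249,132),(386,138),(356,351),(242,344)]: print((Ri@(bp(c,z(u),.056)[:2]-g[:2])*1e3).round(1))
E
```

```text
post [ 2.4 33.5] [0, 35]
disc [ 2.7 -1.4] [0, 0]
hub [ 2.2 96. ] [0, 100]
[ 22.  -35.1]
[-20.1 -35.8]
[-17.5  34.6]
[21.4 34.3]
```

```bash
python3 - <<'E'
from h import *
piv=np.array([.5613,.3131]);y=np.array([-.024,-1]);z=np.array([-1,.024]);p0=np.array([.5650,.2467])
for a in np.r_[np.arange(80,-1,-5)]:
    t=np.radians(185.1+a);p=piv+.0648*np.array([np.cos(t),np.sin(t)])
    print([0,round(float((p-p0)@y*1e3),1),round(float((p-p0)@z*1e3),1)],[84-a])
E
```

```text
[0, -1.6, 9.3] [np.int64(4)]
[0, -2.2, 14.9] [np.int64(9)]
[0, -3.3, 20.5] [np.int64(14)]
[0, -4.9, 25.9] [np.int64(19)]
[0, -6.9, 31.2] [np.int64(24)]
[0, -9.4, 36.2] [np.int64(29)]
[0, -12.3, 41.1] [np.int64(34)]
[0, -15.6, 45.7] [np.int64(39)]
[0, -19.3, 49.9] [np.int64(44)]
[0, -23.4, 53.9] [np.int64(49)]
[0, -27.8, 57.4] [np.int64(54)]
[0, -32.5, 60.6] [np.int64(59)]
[0, -37.4, 63.3] [np.int64(64)]
[0, -42.6, 65.6] [np.int64(69)]
[0, -47.9, 67.5] [np.int64(74)]
[0, -53.4, 68.8] [np.int64(79)]
[0, -59.0, 69.7] [np.int64(84)]
```

Call:
{"api": "step_arm", "payload": {"travel": [[0,-0.5,5],[0,-1.6,11],[0,-2.2,17],[0,-3.3,22.5],[0,-4.9,28],[0,-6.9,33],[0,-9.4,38],[0,-12.3,43],[0,-15.6,47.7],[0,-19.3,52],[0,-23.4,56],[0,-27.8,59.5],[0,-32.5,62.6],[0,-37.4,65.3],[0,-42.6,67.6],[0,-47.9,69.5],[0,-53.4,70.8],[0,-59,71.9],[0,-59,72],[0,-59,72]], "twist": [[2,0,0],[4,0,0],[9,0,0],[14,0,0],[19,0,0],[24,0,0],[29,0,0],[34,0,0],[39,0,0],[44,0,0],[49,0,0],[54,0,0],[59,0,0],[64,0,0],[69,0,0],[74,0,0],[79,0,0],[84,0,0],[84,0,0],[84,0,0]]}}

```text
clock: 8.28
ee_pos: [0.4972, 0.3082, 0.0792]
eef_rot: [-1.273, 1.167, 1.272]
wrist_force: [0.1, 0.6, 0.3]
width: 0.0209
```

```bash
python3 look.py w7
```

```text
8.2833 [0.4972 0.3082 0.0792] [ 0.56  0.4  -0.09  1.09 -0.    0.47] 0.020940580907326988 [0.08 0.59 0.29]
[[ 0.001 -0.996 -0.086]
 [ 0.    -0.086  0.996]
 [-1.    -0.001  0.   ]]
```

View pics/w7.png

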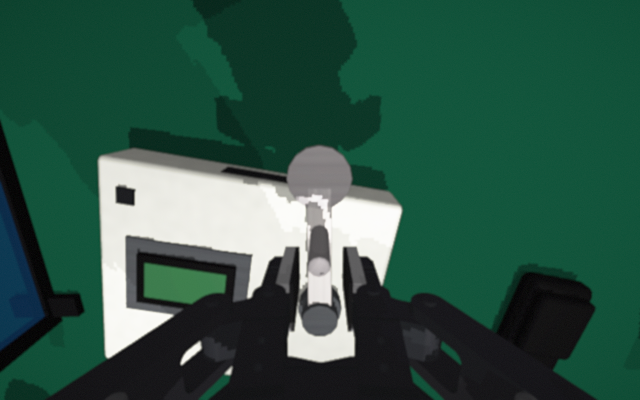

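Call:
{"api": "step_arm", "payload": {"travel": [[-20,0,0],[-50,0,0],[-85,0,0],[-120,0,0],[-140,0,-15],[-140,10,-50],[-140,15,-90],[-140,20,-130],[-140,25,-170],[-140,30,-210],[-140,35,-250],[-140,40,-290],[-140,45,-330],[-140,50,-370],[-140,55,-410],[-140,60,-450],[-140,66,-490],[-140,72,-515],[-140,72,-524],[-140,72,-524]], "twist": [[0,0,0],[0,0,0],[0,0,0],[0,0,0],[0,0,0],[0,0,0],[0,0,0],[0,0,0],[0,0,0],[0,0,0],[0,0,0],[0,0,0],[0,0,0],[0,0,0],[0,0,0],[0,0,0],[0,0,0],[0,0,0],[0,0,0],[0,0,0]]}}

```text
clock: 10.0
ee_pos: [0.4697, -0.2224, 0.2189]
eef_rot: [-1.27, 1.169, 1.27]
wrist_force: [0.5, 0.6, -0.3]
width: 0.0218
```

Call:
{"api": "step_arm", "payload": {"travel": [[0,0,0],[0,0,0]], "twist": [[0,0,0],[0,0,0]], "fingers": 0.6}}

```text
clock: 10.17
ee_pos: [0.4701, -0.2192, 0.2192]
eef_rot: [-1.272, 1.167, 1.273]
wrist_force: [-0.5, 1.1, 0.8]
width: 0.0448
```

```bash
python3 look.py w8;  python3 - <<'E'
from h import *
from cell import *
a=cv2.imread("pics/w8.png");cv2.imwrite("pics/w8z.png",cv2.resize(a[80:300,180:460],None,fx=2.7,fy=2.7,interpolation=cv2.INTER_CUBIC))
c=read_camera("side");cv2.imwrite("pics/side8.png",c["color"][:,:,::-1])
E
```

```text
10.1667 [ 0.4701 -0.2192  0.2192] [-0.44  0.22  0.02  1.37  0.   -0.52] 0.04481841071055145 [-0.53  1.08  0.78]
[[-0.    -0.996 -0.086]
 [ 0.    -0.086  0.996]
 [-1.     0.     0.   ]]
```

View pics/w8.png

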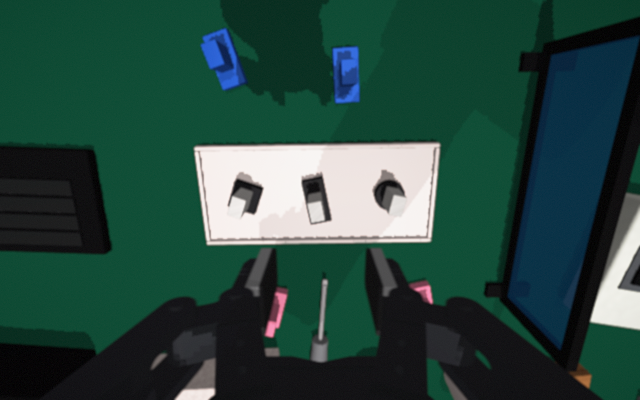

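View pics/w8z.png

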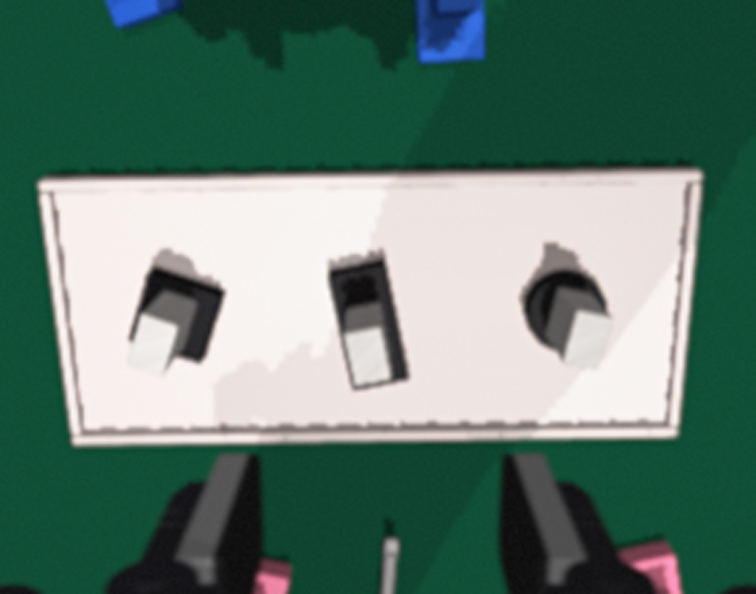

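View pics/side8.png

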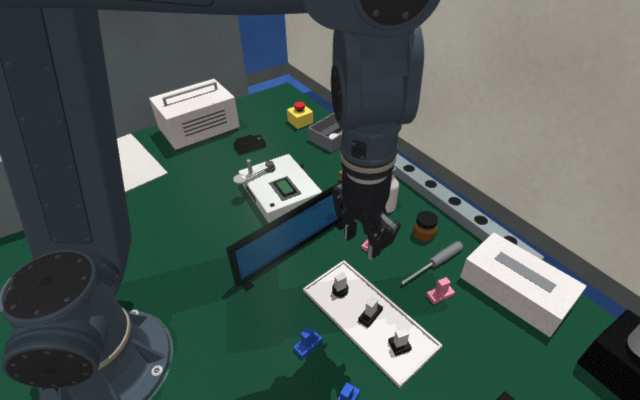

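```bash
python3 - <<'E'
from h import *
s,c=pickle.load(open("w8.pkl","rb"));c=wristcam(c,s)
z=lambda u:(np.array(u,float)+.5)/2.7-.5+[180,80]
B=np.array([[-29,-14,19],[-29,14,19],[29,14,19]])/1e3;T=np.array([[-12,-8,59],[-12,8,59],[12,8,59],[12,-8,59]])/1e3
ob=(c,B,z([(330,271),(383,261),(409,380)]));ot=(c,T,z([(343,332),(383,326),(394,380),(355,388)]))
for o in ([ob],[ot],[ob,ot]):
    p,r=fit(o,[.51,-.22,.2]);print(p.round(4),np.degrees(p[2]).round(1),r.round(1).tolist())
print("tray",[bp(c,u,.012).round(3) for u in z([(38,180),(702,172),(677,437),(73,443)])])
p[2]
print("jaw rot", np.degrees(p[2])+90-94.9, "disp", p[:2]-s["ee_pos"][:2])
np.save("o.npy",p)
E
```

```text
[ 0.5077 -0.2219  0.2677] 15.3 [[-1.3, 0.3], [1.4, 0.0], [-0.1, -0.3]]
[ 0.5089 -0.2211  0.2751] 15.8 [[0.5, 0.5], [-0.3, 0.2], [-0.5, -0.1], [0.3, -0.6]]
[ 0.5084 -0.2214  0.2747] 15.7 [[-1.1, 1.1], [1.6, 0.6], [0.4, 0.1], [0.3, 0.1], [-0.5, -0.3], [-0.7, -0.5], [0.0, -1.0]]
tray [array([ 0.454, -0.375,  0.012]), array([ 0.425, -0.079,  0.012]), array([ 0.553, -0.066,  0.012]), array([ 0.582, -0.362,  0.012])]
jaw rot 10.8375712744282 disp [ 0.03833863 -0.00217557]
```

Call:
{"api": "step_arm", "payload": {"travel": [[0,-20,-3],[10,-38,-5.4],[40,-38.2,-5.4],[70,-38.2,-5.4],[90,-38.2,-5.4],[100,-38.2,-5.4],[100,-38.2,-5.4],[100,-38.2,-5.4]], "twist": [[-5,0,0],[-11,0,0],[-11,0,0],[-11,0,0],[-11,0,0],[-11,0,0],[-11,0,0],[-11,0,0]]}}

```text
clock: 10.93
ee_pos: [0.5089, -0.2219, 0.1197]
eef_rot: [-1.411, 1.064, 1.411]
wrist_force: [0.1, 0.3, -0.1]
width: 0.051
```

```bash
python3 look.py w9;  python3 - <<'E'
from h import *
a=cv2.imread("pics/w9.png");cv2.imwrite("pics/w9z.png",cv2.resize(a[130:330,200:440],None,fx=3,fy=3,interpolation=cv2.INTER_CUBIC)[:600])
E
```

```text
10.9333 [ 0.5089 -0.2219  0.1197] [-0.41  0.32 -0.09  1.16 -0.   -0.69] 0.05101440108537042 [ 0.13  0.35 -0.07]
[[ 0.    -0.961 -0.275]
 [-0.    -0.275  0.961]
 [-1.    -0.    -0.   ]]
```

View pics/w9z.png

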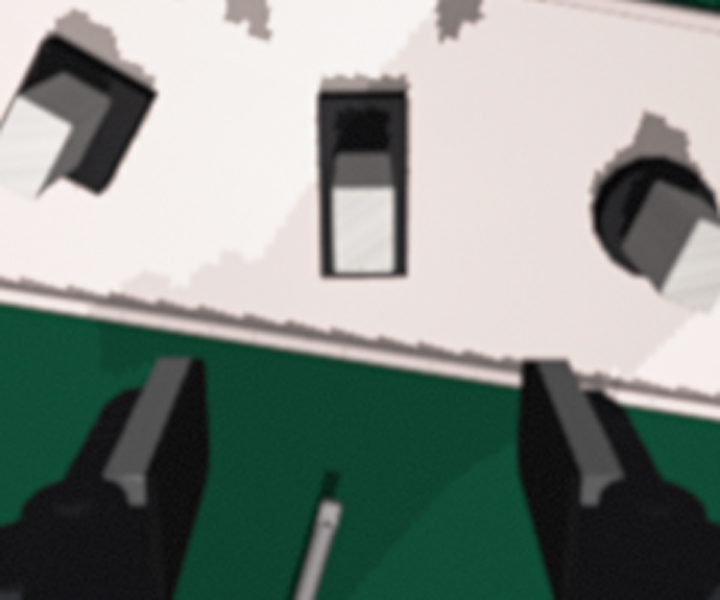

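```bash
python3 - <<'E'
from h import *
s,c=pickle.load(open("w9.pkl","rb"));c=wristcam(c,s)
z=lambda u:(np.array(u,float)+.5)/3-.5+[200,130]
B=np.array([[-29,-14,19],[-29,14,19],[29,14,19],[29,-14,19]])/1e3;T=np.array([[-12,-8,59],[-12,8,59],[12,8,59],[12,-8,59]])/1e3
ob=(c,B,z([(319,94),(408,93),(407,276),(322,276)]));ot=(c,T,z([(333,186),(393,186),(394,272),(335,272)]))
for o in ([ob],[ot],[ob,ot]):
    p,r=fit(o,[.51,-.22,.2]);print(p.round(4),np.degrees(p[2]).round(1),r.round(1).tolist())
np.save("o.npy",p)
E
```

```text
[ 0.5082 -0.2219  0.2831] 16.2 [[-0.9, -0.2], [0.9, -0.1], [0.7, 0.1], [-0.7, 0.3]]
[ 0.5089 -0.2217  0.2895] 16.6 [[-0.1, 0.1], [0.3, -0.2], [0.0, -0.1], [-0.2, 0.1]]
[ 0.5086 -0.2218  0.2844] 16.3 [[-1.0, 0.3], [0.8, 0.4], [0.6, 0.5], [-0.7, 0.7], [-0.0, -0.4], [0.4, -0.5], [-0.0, -0.4], [-0.2, -0.3]]
```

Within half a millimetre of centre. Next I descend to z = 0.026 and grip.

Call:
{"api": "step_arm", "payload": {"travel": [[25,0,0],[50,0,0],[70,0,0],[83,0,0],[91,0,0],[94,0,0],[94,0,0],[94,0,0]], "twist": [[0,0,0],[-0.4,0,0],[-0.4,0,0],[-0.4,0,0],[-0.4,0,0],[-0.4,0,0],[-0.4,0,0],[-0.4,0,0]]}}

```text
clock: 11.65
ee_pos: [0.5095, -0.2228, 0.0264]
eef_rot: [-1.417, 1.061, 1.414]
wrist_force: [-0.6, -0.6, -0.9]
width: 0.0513
```

Call:
{"api": "step_arm", "payload": {"travel": [[0,0,0],[0,0,0],[0,0,0],[0,0,0],[0,0,0],[0,0,0],[0,0,0],[0,0,0],[0,0,0],[0,0,0]], "twist": [[0,0,0],[0,0,0],[0,0,0],[0,0,0],[0,0,0],[0,0,0],[0,0,0],[0,0,0],[0,0,0],[0,0,0]], "fingers": 0, "force": 50}}

```text
clock: 12.48
ee_pos: [0.5086, -0.2224, 0.0251]
eef_rot: [-1.416, 1.061, 1.416]
wrist_force: [0.2, -0.1, 0.1]
width: 0.0004
```

```bash
python3 look.py w10
```

```text
12.4833 [ 0.5086 -0.2224  0.0251] [-0.41  0.4  -0.24  0.93 -0.   -0.7 ] 0.0003863932264616346 [ 0.17 -0.11  0.06]
[[-0.    -0.96  -0.281]
 [-0.    -0.281  0.96 ]
 [-1.     0.    -0.   ]]
```

View pics/w10.png

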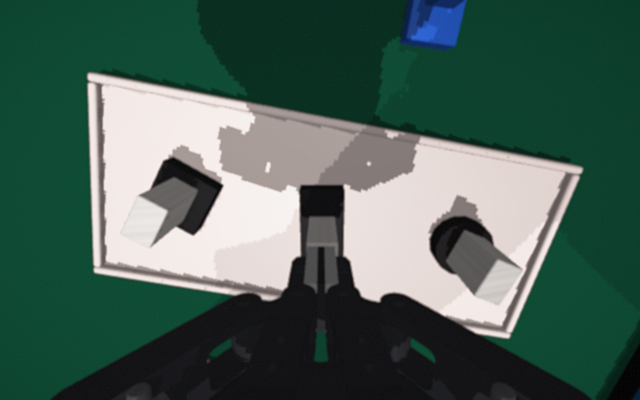

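```bash
python3 - <<'E'
from h import *
from cell import *
a=cv2.imread("pics/w10.png");cv2.imwrite("pics/w10z.png",cv2.resize(a[170:350,230:410],None,fx=3.3,fy=3.3,interpolation=cv2.INTER_CUBIC))
c=read_camera("side");cv2.imwrite("pics/s10.png",cv2.resize(c["color"][220:380,280:460,::-1],None,fx=3.7,fy=3.7,interpolation=cv2.INTER_CUBIC))
s,w=pickle.load(open("w10.pkl","rb"));w=wristcam(w,s)
o=np.load("o.npy")
T=np.array([[-12,-8,59],[-12,8,59],[12,8,59],[12,-8,59],[-29,-14,19],[29,14,19]])/1e3
print(proj(w,loc(o,T)).round(0).tolist(),proj(w,[s["ee_pos"]]))
print(get_state()["width"],get_state()["clock"])
E
```

```text
[[306.0, 241.0], [338.0, 241.0], [337.0, 284.0], [307.0, 284.0], [299.0, 188.0], [343.0, 274.0]] [[320.76843534 236.37300182]]
-0.000269518770755923 12.5833
```

View pics/w10z.png

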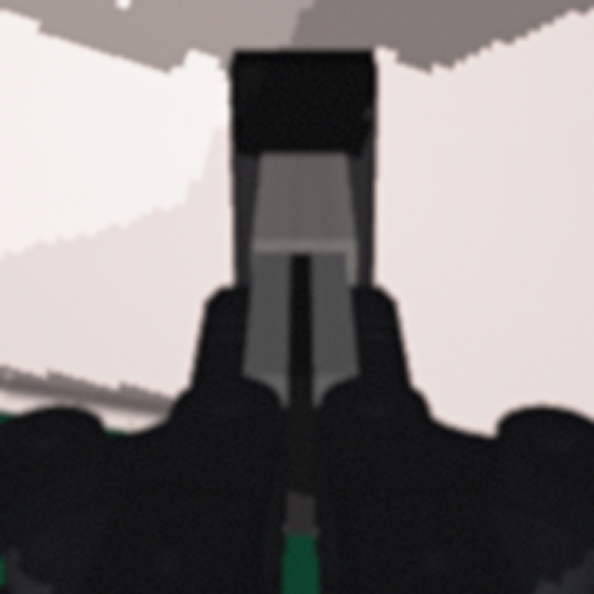

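View pics/s10.png

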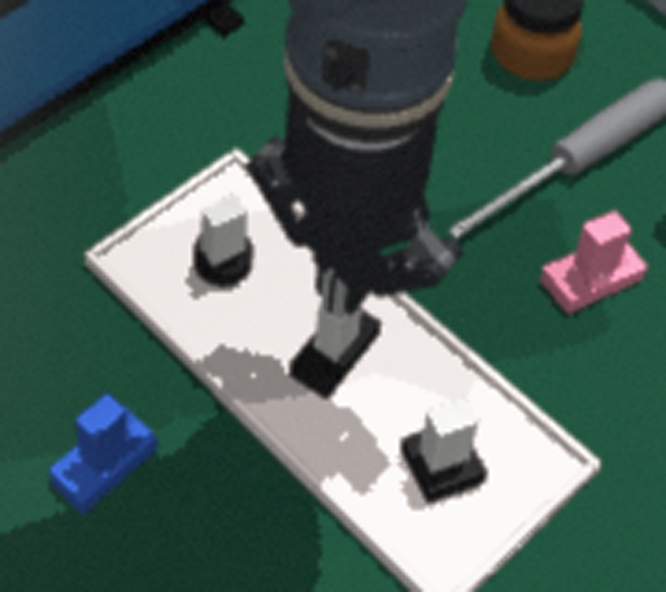

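```bash
python3 - <<'E'
from h import *
d=pickle.load(open("d0.pkl","rb"));sd=d["side"]
p=np.array([.5086,-.2224,0])
for z in (.025,.057,.019,.059): print(z,((proj(sd,[p+[0,0,z]])[0]-[280,220]+.5)*3.7).round())
E
```

```text
0.025 [333. 337.]
0.057 [336. 306.]
0.019 [332. 343.]
0.059 [336. 304.]
```

Both cameras agree that the real fingertips end about 30 mm behind the reported TCP. The fingers shut just above the stem, so nothing was gripped. I'll open them, go 25 mm lower in steps while watching the force, and check again.

Call:
{"api": "step_arm", "payload": {"travel": [[0,0,0],[0,0,0],[0,0,0],[0,0,0],[0,0,0],[0,0,0],[3,0,0],[6,0,0],[9,0,0],[12,0,0],[14,0,0],[14,0,0],[14,0,0]], "twist": [[0,0,0],[0,0,0],[0,0,0],[0,0,0],[0,0,0],[0,0,0],[0,0,0],[0,0,0],[0,0,0],[0,0,0],[0,0,0],[0,0,0],[0,0,0]], "fingers": 0.5}}

```text
clock: 13.67
ee_pos: [0.5085, -0.2224, 0.0109]
eef_rot: [-1.415, 1.061, 1.416]
wrist_force: [1.0, 0.0, -0.6]
width: 0.0426
```

```bash
python3 look.py w11; python3 - <<'E'
from h import *
from cell import *
a=cv2.imread("pics/w11.png")[150:370,200:440]
c=read_camera("side")["color"][270:360,320:410,::-1]
cv2.imwrite("pics/c11.png",np.hstack([cv2.resize(a,(432,396)),cv2.resize(c,(366,396),interpolation=cv2.INTER_CUBIC)]))
E
```

```text
13.6667 [ 0.5085 -0.2224  0.0109] [-0.41  0.41 -0.26  0.9  -0.   -0.7 ] 0.042596352545180065 [ 0.98  0.01 -0.63]
[[-0.    -0.96  -0.281]
 [ 0.    -0.281  0.96 ]
 [-1.     0.     0.   ]]
```

View pics/c11.png

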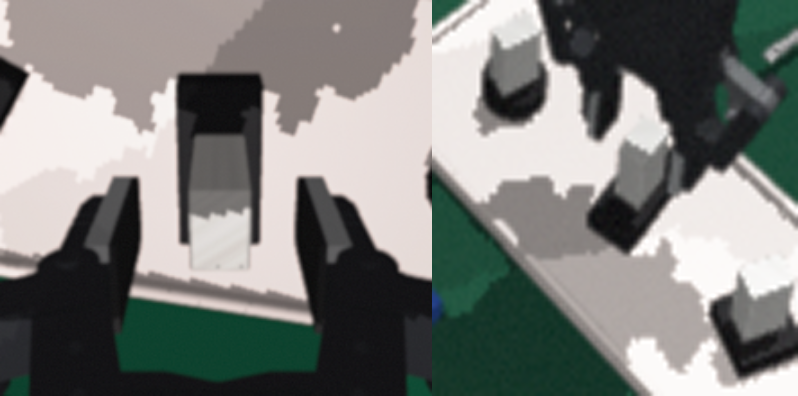

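Call:
{"api": "step_arm", "payload": {"travel": [[4,0,0],[8,0,0],[11,0,0],[13,0,0],[13,0,0],[13,0,0]], "twist": [[0,0,0],[0,0,0],[0,0,0],[0,0,0],[0,0,0],[0,0,0]]}}

```text
clock: 14.27
ee_pos: [0.5084, -0.2224, -0.0021]
eef_rot: [-1.415, 1.061, 1.416]
wrist_force: [0.6, 0.3, 0.4]
width: 0.0426
```

Call:
{"api": "step_arm", "payload": {"travel": [[0,0,0],[0,0,0],[0,0,0],[0,0,0],[0,0,0],[0,0,0],[0,0,0],[0,0,0],[0,0,0]], "twist": [[0,0,0],[0,0,0],[0,0,0],[0,0,0],[0,0,0],[0,0,0],[0,0,0],[0,0,0],[0,0,0]], "fingers": 0, "force": 50}}

```text
clock: 15.02
ee_pos: [0.5087, -0.2226, -0.0017]
eef_rot: [-1.416, 1.061, 1.415]
wrist_force: [-0.6, 0.5, 4.2]
width: 0.0151
```

```bash
python3 look.py w12; python3 - <<'E'
from h import *
from cell import *
a=cv2.imread("pics/w12.png")[150:370,200:440]
c=read_camera("side")["color"][270:360,320:410,::-1]
cv2.imwrite("pics/c12.png",np.hstack([cv2.resize(a,(432,396)),cv2.resize(c,(366,396),interpolation=cv2.INTER_CUBIC)]))
E
```

```text
15.0167 [ 0.5087 -0.2226 -0.0017] [-0.41  0.43 -0.28  0.87 -0.   -0.7 ] 0.01506925800041426 [-0.64  0.51  4.18]
[[ 0.   -0.96 -0.28]
 [-0.   -0.28  0.96]
 [-1.   -0.   -0.  ]]
```

View pics/c12.png

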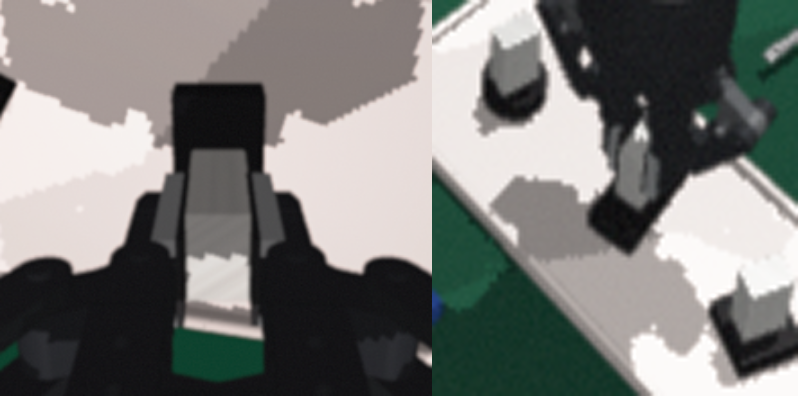

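Call:
{"api": "step_arm", "payload": {"travel": [[-5,0,0],[-15,0,0],[-30,0,0],[-50,0,0],[-75,0,0],[-100,0,0],[-125,0,0],[-150,0,0],[-172,0,0],[-185,0,0],[-190,0,0],[-190,0,0],[-190,0,0]], "twist": [[0,0,0],[0,0,0],[0,0,0],[0,0,0],[0,0,0],[0,0,0],[0,0,0],[0,0,0],[0,0,0],[0,0,0],[0,0,0],[0,0,0],[0,0,0]]}}

```text
clock: 16.2
ee_pos: [0.5083, -0.2223, 0.1877]
eef_rot: [-1.415, 1.061, 1.416]
wrist_force: [0.1, 0.6, -2.0]
width: 0.0149
```

```bash
python3 look.py w13; python3 - <<'E'
from h import *
from cell import *
c=read_camera("side");pickle.dump(c,open("s13.pkl","wb"))
cv2.imwrite("pics/s13.png",c["color"][:,:,::-1])
s,w=pickle.load(open("w13.pkl","rb"));Rm=R.from_rotvec(s["eef_rot"]).as_matrix();g=np.load("g.npy")
# target: window centre, yaw jaw=175.2, same height
t=np.array([g[0],g[1],s["ee_pos"][2]]);print("disp tool",(Rm.T@(t-s["ee_pos"])*1e3).round(1), "screen y in tool steps")
print("yaw now",np.degrees(np.arctan2(Rm[1,2],Rm[0,2])), "target",180+np.degrees(g[2]))
E
```

```text
16.2 [ 0.5083 -0.2223  0.1877] [-0.41  0.29  0.04  1.32 -0.   -0.7 ] 0.01494562532459704 [ 0.1   0.58 -2.01]
[[-0.    -0.96  -0.281]
 [ 0.    -0.281  0.96 ]
 [-1.     0.     0.   ]]
disp tool [ 1.000e-01 -1.650e+02  4.057e+02] screen y in tool steps
yaw now 106.29119374529257 target 175.24325957212238
```

View pics/w13.png

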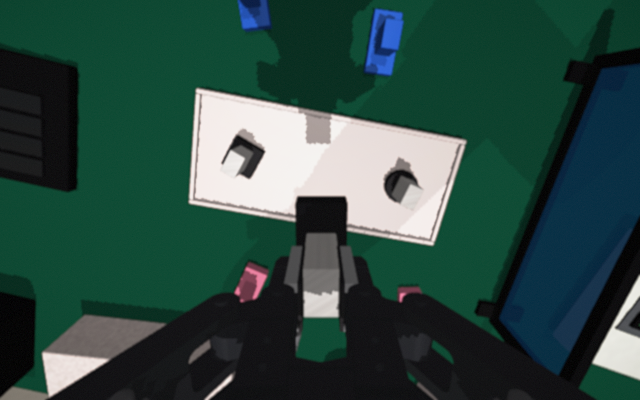

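View pics/s13.png

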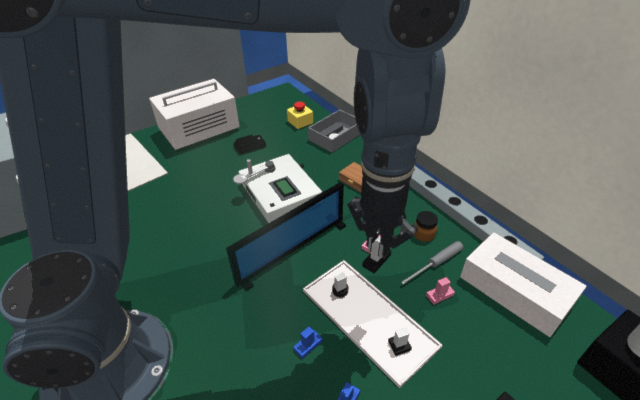

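Call:
{"api": "step_arm", "payload": {"travel": [[0,-4,10],[0,-13,32],[0,-25,62],[0,-38,94],[0,-51,126],[0,-64,158],[0,-77,190],[0,-90,222],[0,-103,254],[0,-116,286],[0,-129,318],[0,-142,350],[0,-154,378],[0,-162,397],[0,-165,406],[0,-165,406],[0,-165,406]], "twist": [[-2,0,0],[-7,0,0],[-12,0,0],[-17,0,0],[-22,0,0],[-27,0,0],[-32,0,0],[-37,0,0],[-42,0,0],[-47,0,0],[-52,0,0],[-57,0,0],[-62,0,0],[-66,0,0],[-69,0,0],[-69,0,0],[-69,0,0]]}}

```text
clock: 17.72
ee_pos: [0.5522, 0.2141, 0.1873]
eef_rot: [-2.179, 0.09, 2.182]
wrist_force: [-0.4, -0.9, -1.7]
width: 0.0147
```

```bash
python3 look.py w14; python3 - <<'E'
from h import *
from cell import *
for n in ("side","scene"):
    c=read_camera(n);cv2.imwrite(f"pics/{n}14.png",c["color"][:,:,::-1])
E
```

```text
17.7167 [0.5522 0.2141 0.1873] [ 0.37  0.36  0.14  1.35 -0.   -1.12] 0.014748026244241957 [-0.35 -0.9  -1.65]
[[-0.002 -0.081 -0.997]
 [-0.001 -0.997  0.081]
 [-1.     0.001  0.001]]
```

View pics/w14.png

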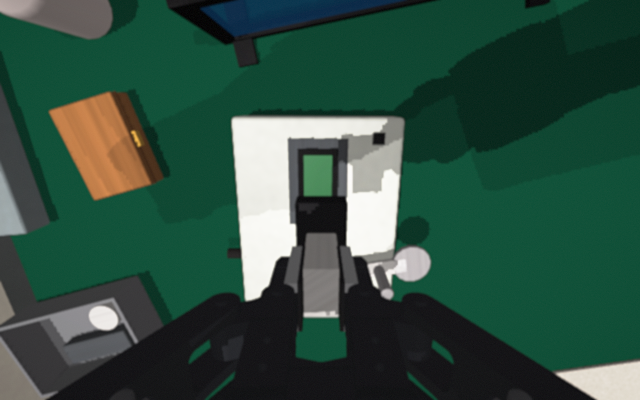

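View pics/side14.png

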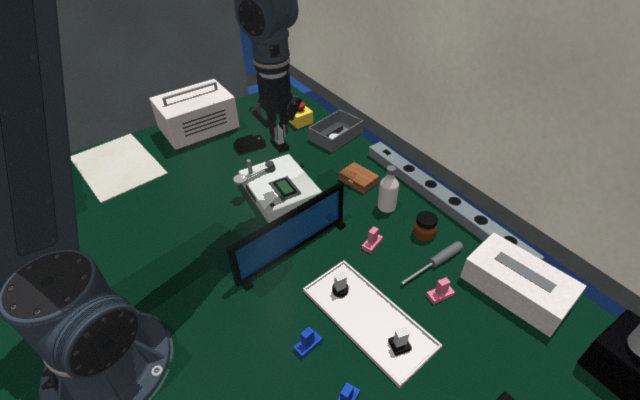

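```bash
python3 - <<'E'
import cv2
a=cv2.imread("pics/w14.png")
cv2.imwrite("pics/w14z.png",cv2.resize(a[105:265,225:425],None,fx=3.7,fy=3.7,interpolation=cv2.INTER_CUBIC))
E
```

```text
(no output)
```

View pics/w14z.png

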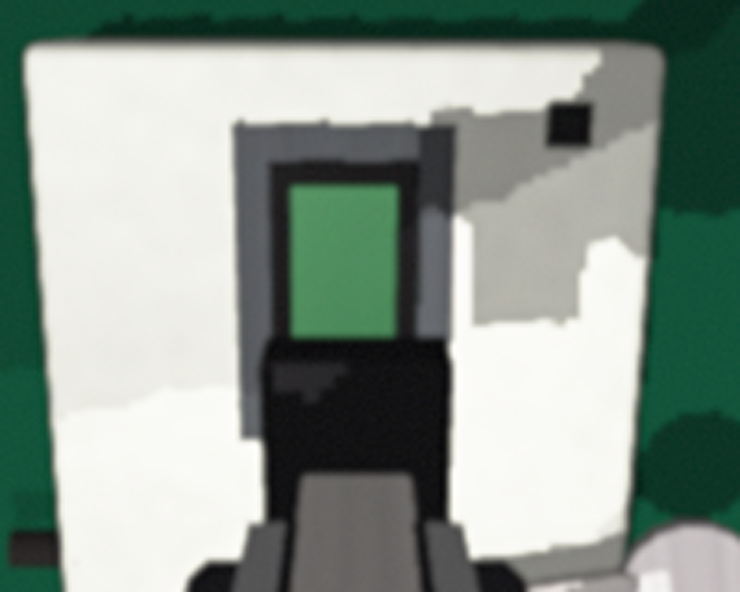

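```bash
python3 - <<'E'
from h import *
s,c0=pickle.load(open("w14.pkl","rb"));c=wristcam(c0,s);g0=np.load("g.npy")
z=lambda u:(np.array(u,float)+.5)/3.7-.5+[225,105]
P=np.array([[20,-35,56],[-20,-35,56],[15,-30.2,56],[-15,-30.2,56],[20,0,0]])[:4]/1e3
o1=(c,P,z([(270,163),(419,163),(290,184),(400,184)]))
o2=(c,np.array([[85,-65,50],[-85,-65,50]])/1e3,z([(23,40),(666,45)]))
for o in ([o1],[o2],[o1,o2]):
    g,r=fit(o,g0);print("gauge",g.round(4),np.degrees(g[2]).round(2),r.round(1).tolist())
print("g0",g0.round(4))
T=np.linalg.inv(c0["T_tool_cam"])
def pt(P): 
    q=(T[:3,:3]@np.array(P,float).T).T/1e3+T[:3,3]; q=q@c0["camera_matrix"].T; return q[:,:2]/q[:,2:]
pr=pt([[-6.7,29,-14],[-6.7,29,14],[-20.7,29,-14],[-20.7,29,14],[-20.7,12,-8],[-20.7,12,8]])
print(((pr-[225,105]+.5)*3.7-.5).round())
E
```

```text
gauge [ 0.5542  0.2133 -0.0823] -4.72 [[-0.3, 0.4], [0.4, 0.4], [-0.5, -0.4], [0.4, -0.4]]
gauge [ 0.5545  0.2125 -0.09  ] -5.15 [[-1.1, 0.1], [1.1, 0.1]]
gauge [ 0.5544  0.213  -0.0891] -5.11 [[-0.3, -0.0], [0.4, 0.2], [-0.5, -0.7], [0.3, -0.6], [-1.0, 0.7], [1.1, 0.6]]
g0 [ 0.5529  0.2134 -0.083 ]
[[260. 327.]
 [444. 326.]
 [253. 353.]
 [452. 353.]
 [297. 465.]
 [408. 465.]]
```

Call:
{"api": "step_arm", "payload": {"travel": [[5,0.5,-1.5],[15,0.9,-2.5],[30,0.9,-2.5],[45,0.9,-2.5],[60,0.9,-2.5],[75,0.9,-2.5],[88,0.9,-2.5],[98,0.9,-2.5],[105,0.9,-2.5],[108,0.9,-2.5],[108,0.9,-2.5],[108,0.9,-2.5],[108,0.9,-2.5]], "twist": [[0,0,0],[0,0,0],[0,0,0],[0,0,0],[0,0,0],[0,0,0],[0,0,0],[0,0,0],[0,0,0],[0,0,0],[0,0,0],[0,0,0],[0,0,0]]}}

```text
clock: 18.95
ee_pos: [0.556, 0.2126, 0.0808]
eef_rot: [-2.18, 0.089, 2.178]
wrist_force: [0.5, 0.4, -0.9]
width: 0.0152
```

```bash
python3 look.py w15; python3 - <<'E'
import cv2
a=cv2.imread("pics/w15.png")
cv2.imwrite("pics/w15z.png",cv2.resize(a[105:265,225:425],None,fx=3.7,fy=3.7,interpolation=cv2.INTER_CUBIC))
E
```

```text
18.95 [0.556  0.2126 0.0808] [ 0.37  0.41 -0.06  1.1  -0.   -1.12] 0.015150933130498513 [ 0.48  0.36 -0.95]
[[ 0.001 -0.082 -0.997]
 [ 0.    -0.997  0.082]
 [-1.    -0.    -0.001]]
```

View pics/w15z.png

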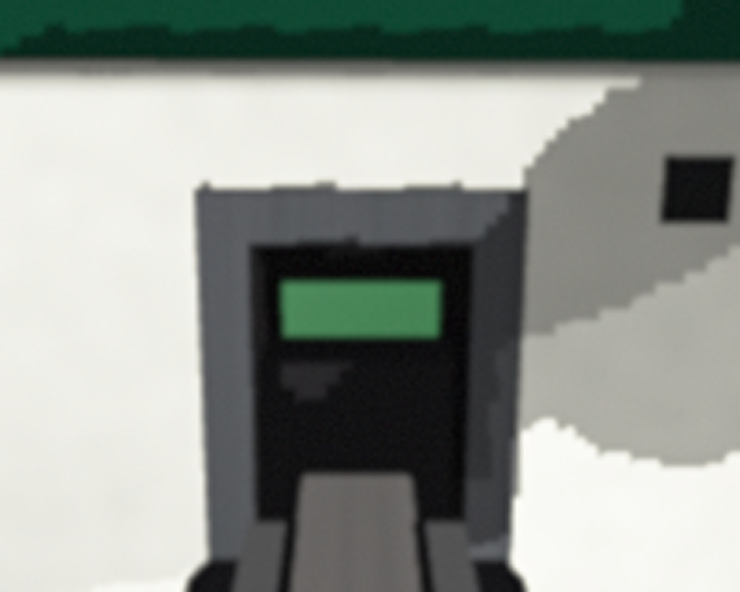

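```bash
python3 - <<'E'
from h import *
s,c0=pickle.load(open("w15.pkl","rb"));c=wristcam(c0,s)
z=lambda u:(np.array(u,float)+.5)/3.7-.5+[225,105]
P=np.array([[20,-35,56],[-20,-35,56],[15,-30.2,56],[-15,-30.2,56]])/1e3
g,r=fit([(c,P,z([(250,243),(473,243),(280,280),(442,280)]))],np.load("g.npy"));print("gauge",g.round(4),np.degrees(g[2]).round(2),r.round(1).tolist())
Rm=R.from_rotvec(s["eef_rot"]).as_matrix();print("window in tool mm",(Rm.T@(np.r_[g[:2],.056]-s["ee_pos"])*1e3).round(1))
# specimen in tool frame by same camera, free y,z,x with stem-base & underside edges
T=np.linalg.inv(c0["T_tool_cam"])
def pt(P): 
    q=(T[:3,:3]@np.array(P,float).T).T/1e3+T[:3,3]; q=q@c0["camera_matrix"].T; return q[:,:2]/q[:,2:]
M=np.array([[0,29,-14],[0,29,14],[-14,12,-8],[-14,12,8]])
obs=z([(265,342),(449,342),(300,473),(413,473)])
for fx in (True,False):
    f=lambda p:(pt(M+[p[0] if not fx else -6.9,p[1],p[2]])-obs).ravel()
    q=least_squares(f,[-6.7,0,0]);print(fx,q.x.round(2),q.fun.round(2))
E
```

```text
gauge [ 0.5545  0.213  -0.0837] -4.8 [[-0.5, 1.4], [0.4, 1.4], [-0.9, -1.4], [1.0, -1.4]]
window in tool mm [24.8 -0.3  1.5]
True [-6.7  -1.76  0.64] [-0.08 -1.06 -0.14 -1.13  0.48  1.1  -0.27  1.06]
False [-3.15 -3.08  0.64] [ 0.47 -0.65 -0.69 -0.71  0.83  0.67 -0.61  0.63]
```

Call:
{"api": "step_arm", "payload": {"travel": [[0,0.8,0.8],[3,0.8,0.8],[7,0.8,0.8],[11,0.8,0.8],[15,0.8,0.8],[18,0.8,0.8],[20.5,0.8,0.8],[20.5,0.8,0.8],[20.5,0.8,0.8],[20.5,0.8,0.8],[20.5,0.8,0.8],[20.5,0.8,0.8]], "twist": [[0,0,0],[0,0,0],[0,0,0],[0,0,0],[0,0,0],[0,0,0],[0,0,0],[0,0,0],[0,0,0],[0,0,0],[0,0,0],[0,0,0]]}}

```text
clock: 20.0
ee_pos: [0.5548, 0.2117, 0.0598]
eef_rot: [-2.18, 0.09, 2.179]
wrist_force: [0.4, -0.7, -1.4]
width: 0.0149
```

```bash
python3 look.py w16; python3 - <<'E'
import cv2
from cell import *
from h import *
a=cv2.imread("pics/w16.png")
cv2.imwrite("pics/w16z.png",cv2.resize(a[105:265,225:425],None,fx=3.7,fy=3.7,interpolation=cv2.INTER_CUBIC))
sd=read_camera("side");sc=read_camera("scene");pickle.dump((sd,sc),open("x16.pkl","wb"))
A=cv2.resize(sd["color"][140:230,215:335,::-1],None,fx=6,fy=6,interpolation=cv2.INTER_CUBIC)
cv2.imwrite("pics/s16.png",A)
cv2.imwrite("pics/sc16.png",cv2.resize(sc["color"][160:250,335:435,::-1],None,fx=6,fy=6,interpolation=cv2.INTER_CUBIC))
E
```

```text
20.0 [0.5548 0.2117 0.0598] [ 0.36  0.43 -0.09  1.05 -0.   -1.12] 0.014942436882908663 [ 0.44 -0.7  -1.4 ]
[[ 0.    -0.082 -0.997]
 [ 0.    -0.997  0.082]
 [-1.    -0.    -0.   ]]
```

View pics/w16z.png

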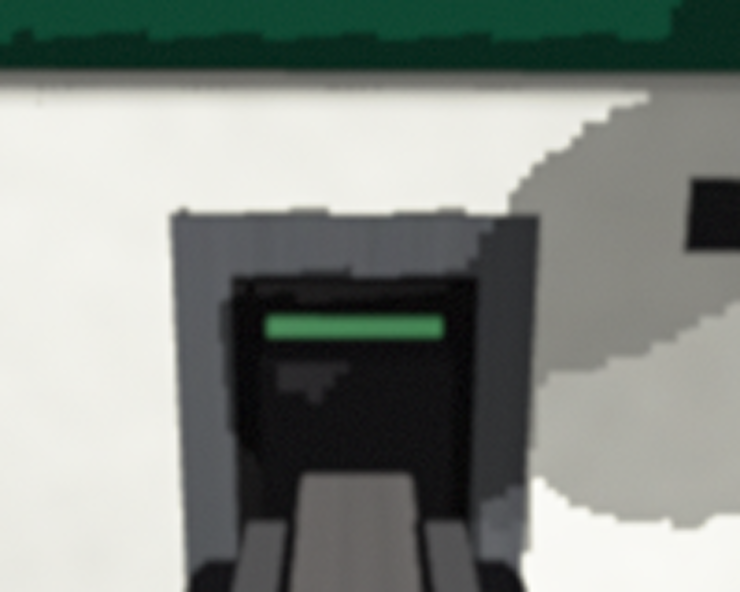

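View pics/s16.png

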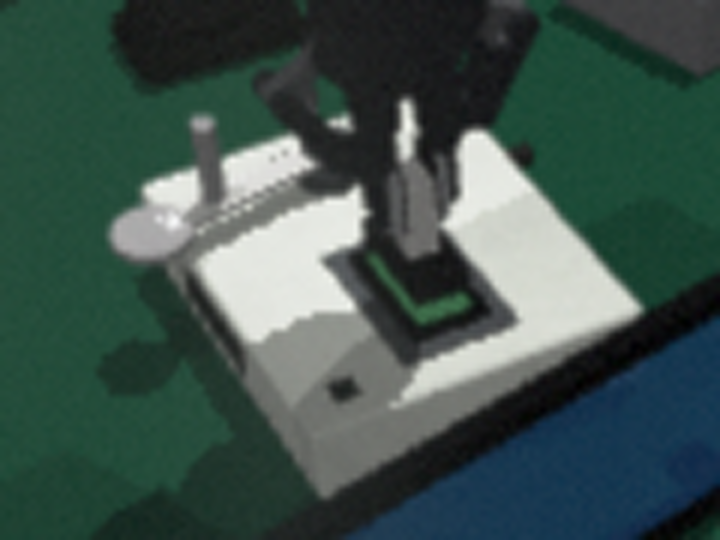

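View pics/sc16.png

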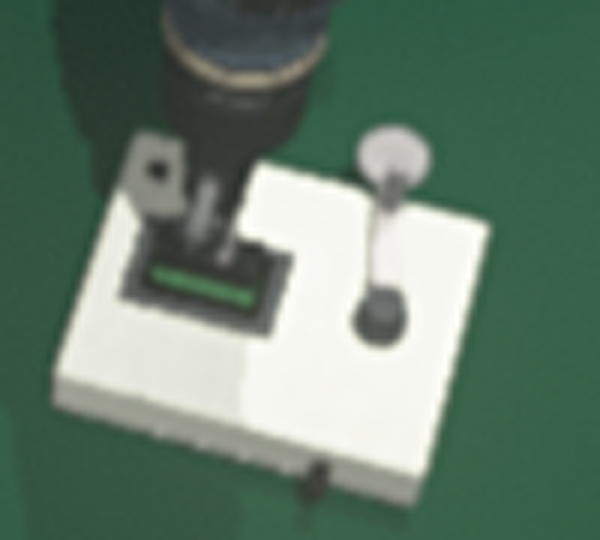

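```bash
python3 - <<'E'
from h import *
s,c0=pickle.load(open("w16.pkl","rb"));c=wristcam(c0,s)
z=lambda u:(np.array(u,float)+.5)/3.7-.5+[225,105]
Rm=R.from_rotvec(s["eef_rot"]).as_matrix()
t=lambda u,h:(Rm.T@(bp(c,z(u),h)-s["ee_pos"])*1e3).round(1)
zz=s["ee_pos"][2]
for n,u,h in [("black L",(232,276),.056),("black R",(477,278),.056),("green L",(265,315),.056),("green R",(443,315),.056),("gray L",(170,213),.053),("gray R",(539,217),.053),("spec und L",(265,341),zz+.0069),("spec und R",(449,341),zz+.0069),("stem base",(356.5,473),zz+.0209),("housing edge",(356,82),.05)]: print(n,t(u,h))
# external cameras: predict specimen & window edges in side
sd,sc=pickle.load(open("x16.pkl","rb"))
g=np.array([.5546,.2127,-.0835])
W=np.array([[-15,-30,56],[15,-30,56],[-15,30,56]])/1e3
print("side green pred",((proj(sd,loc(g,W))-[215,140]+.5)*6).round())
U=np.array([[-14,-29,66.7],[14,-29,66.7],[-14,29,66.7]])/1e3
print("side underside pred",((proj(sd,loc(g,U))-[215,140]+.5)*6).round())
E
```

```text
black L [  3.8  34.5 -19.2]
black R [ 3.8 34.1 19.9]
green L [  3.8  28.1 -14.1]
green R [ 3.8 28.  14.6]
gray L [  6.8  44.1 -29.1]
gray R [ 6.8 43.4 29.8]
spec und L [ -6.9  26.8 -13.3]
spec und R [-6.9 26.7 14.7]
stem base [-20.9  10.9   0.6]
housing edge [ 9.8 64.2  0.6]
side green pred [[413. 329.]
 [471. 307.]
 [356. 257.]]
side underside pred [[412. 310.]
 [467. 289.]
 [357. 240.]]
```

Call:
{"api": "step_arm", "payload": {"travel": [[0.5,0.5,0],[0.5,0.5,0],[0.5,0.5,0],[0.5,0.5,0],[0.5,0.5,0],[0.5,0.5,0],[0.5,0.5,0],[0.5,0.5,0],[0.5,0.5,0],[0.5,0.5,0]], "twist": [[0,0,0],[0,0,0],[0,0,0],[0,0,0],[0,0,0],[0,0,0],[0,0,0],[0,0,0],[0,0,0],[0,0,0]]}}

```text
clock: 20.98
ee_pos: [0.5546, 0.2112, 0.0591]
eef_rot: [-2.179, 0.09, 2.18]
wrist_force: [-0.3, 0.2, -1.7]
width: 0.0149
```

```bash
python3 look.py w17; python3 - <<'E'
import cv2
from cell import *
from h import *
sc=read_camera("side");cv2.imwrite("pics/side17.png",sc["color"][:,:,::-1])
E
```

```text
20.9833 [0.5546 0.2112 0.0591] [ 0.36  0.43 -0.09  1.05 -0.   -1.12] 0.014937991607213989 [-0.32  0.19 -1.67]
[[-0.    -0.082 -0.997]
 [-0.    -0.997  0.082]
 [-1.     0.     0.   ]]
```

View pics/side17.png

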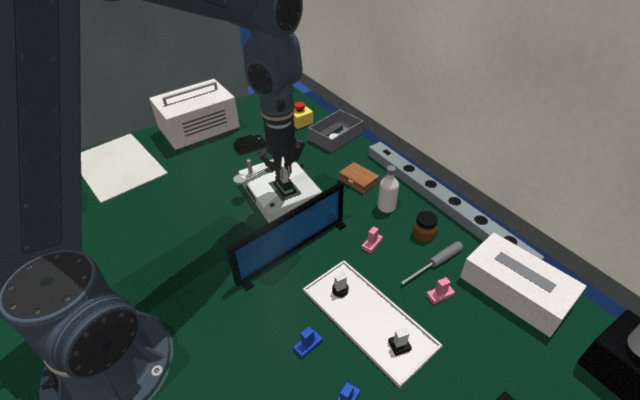

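View pics/w17.png

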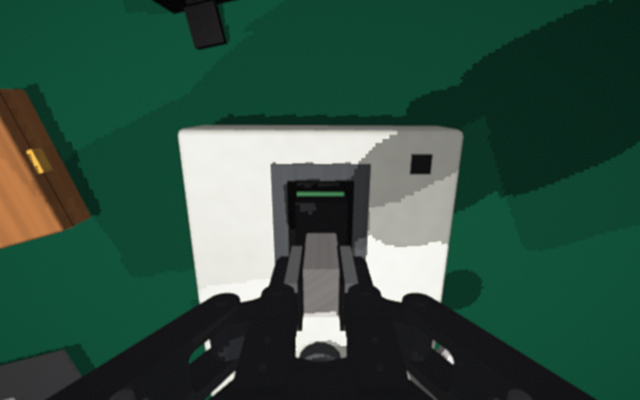

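```bash
python3 -c "
from cell import *
print(sign_off());s=get_state();print(s['clock'],s['ee_pos'],s['width'])"
```

```text
the job is handed in; nothing more can be done
None
the job is handed in; nothing more can be done
```

The job is handed in at about 21 s. The oblong is held upright over the window as asked.

**Reference arm:** I caged the post loosely between the fingers and swung it along its arc to the stop. There the wrist force rose from about 5 N to 13 N while the arm stayed still and lay along the gauge's -y. I backed it out along the same arc. The camera showed it parked and clear of the fingers before I lifted away.

**Specimen:** I took the oblong by its stem across the 16 mm, with a finger opening of about 15 mm and a 50 N grip. It crossed the screen with about 60 mm of clearance and did not slip.

**Last checks:**
- **Height:** the underside is about 10 mm above the window, taken from the arm's height relative to the tray.
- **Alignment:** about 0.5 mm off across the window, with the long side within about half a degree of the window's.
- **Contact:** the wrist force showed only the specimen's weight.
- **Other things:** the square and round specimens, the look-alikes and the loose things look unmoved in the side view.

**What failed or disagreed:**
- **First grip:** it closed on nothing, just above the stem. The real fingertips appear to end about 30 mm behind the reported tool point, in both the wrist and side views. I opened, went about 27 mm lower and gripped correctly.
- **Post overlap:** for the same reason, the fingers overlapped the post less than I planned, but it still moved to the stop and back.
- **Centring along the long side:** the last estimates disagree by about 1–2 mm. The wrist camera wanted about 0.5 mm more one way, and the arm's own position wanted up to about 2 mm the other, so I stopped in between.

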